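# Load the washed tube rack into the bench incubator and close its lid

### The arm

A 6-joint arm with a two-finger parallel gripper is mounted at the origin on a cart in front of the work surface, level with it; the furniture and walls round the work are solid. World frame = base frame: x ahead of the robot, y to its left, z up, the work surface at z = 0. Lengths are in m, angles in degrees, forces in N, time in s.
With the tool pointing down it reaches from about 0.375 to 0.9 m from the base axis. Payload 3.1 kg.
Tool frame: the origin (TCP) lies midway between the tips of the shut fingers; the grasp point (between the pads) lies 19 mm behind it (bot.hold_point_z is the distance from the TCP to the grasp point, in m); z points along the fingers, y is the line along which they close (so a half turn about z gives the same grasp; the last joint's range is limited). The gripper opens to 87 mm and grips with 3 to 60 N. Pads are 19 mm wide; open, the fingers measure 117 mm over their backs; the gripper's body (75 mm by 190 mm) begins 51 mm behind the grasp point.
Start: joints at [55.262, 30.224, 82.088, -0, 67.689, -10.227], TCP at [0.259, 0.569, 0.223] pointing down, gripper open.
Joint ranges: [-176.69, 176.69], [-43.24, 126.21], [12.49, 139.97], [-82, 262], [0, 151.66], [-163.58, 163.58]. Speed limits (degrees/s): [159.86, 159.86, 180, 180, 180, 180].

### API

Orientations are given as a 3x3 rotation matrix whose columns are the frame's x, y, z axes.
In Python, from rig import read_state, optics, order, bot gives the robot as it stands.
- The arm moves only by the tool drive_tool, never from a script. Its argument "steps" is a list of rows, each a list of 7 numbers: the finger opening in mm, from 0 to 87, then the shift along the tool's x, y, z normalised to -1 to 1, where 1 is 0.12 m, then the turn, a rotation vector about the tool's x, y, z normalised to -1 to 1, where 1 is 1.5 rad. In form: [[jaw, tx, ty, tz, ax, ay, az], ...]. A call has 1 to 8 rows; each row is the pose to reach, as a shift and turn from the pose commanded when the call began, along the tool's axes at that moment; what a row does not reach only later rows make up. A row lasts 1/10 s, in which the tool goes at most 50 mm and 8.59 degrees, less where a joint would pass 70% of its speed; a pose out of reach is approached as far as the arm can. A call with a number of a shift or a turn outside -1 to 1 is refused whole. A call with a gripper value outside its range is refused whole. The fingers move at their own pace and stop on an object; the grip force is fixed at half the most. Time passes only in rows, so rows that repeat a pose let the fingers close. It gives the time, the measured TCP pose, the force, the opening and the grip force at its end, in the units of the state.
- read_state(): the state, without advancing time (a new reading comes with each control period).
- optics.capture(name): name is "scene" or "top" or "wrist"; returns a dict with "color" (420x560x3 uint8, blue, green, red), "range_z" (420x560 float32, m along the optical axis (not along the pixel's ray), 0 where there is no reading), "fx", "fy", "cx", "cy" (pixels), "rvec" (rotation vector, rad) and "tvec" (3), from world to camera coordinates, as OpenCV has them. Camera axes: x right, y down, z forward; pixel columns grow to the right and rows downward; lengths in m; the calibration is good to about 2 mm. A picture is of the moment at which its call begins.
- order.hand_in(): hands the job in; it is judged then, once.
The state is a dict: "time_s": time; "joint_positions": joint angles; "qvel": joint speeds; "tau": joint torques, N m; "position": TCP position; "tcp_rot": TCP orientation; "force": force on the tool from outside, world axes, zero at the start; "moment": the same for the moment, N m; "opening": opening from 0.0 (shut) to 1.0 (fully open); "grasp_force": force on a finger pad.
Only numpy, scipy, OpenCV 4.12 (cv2) and the standard library are available. Lean on these libraries where they do the work, as an engineer would, in place of code of your own. Each camera call takes 0.05 s, during which the arm holds its last target. There are 200 camera calls.

### The job

The washed tube rack is standing on its end to drain: lay it gently down onto its feet on the desk and let go, then take it again, set it on its feet on the floor of the open bench incubator's well and let go. Then break the locked lid stay at its knuckle while the lid is still up, and lower the lid gently until it is fully shut, never letting it drop. Leave the amber bottle and the specimen jar standing where they are.

Things in the scene. Friction and masses are not known exactly. Their poses are not given: they have to be found in the camera images.
- rack: blue tube rack 48 x 132 x 62 mm, 0.11-0.20 kg. Origin: centre of its foot side (underside); x across the 48 mm width, y along the length, z feet to top. End walls 6 mm thick at y = +-66, rails 48 mm apart outside at z 26-30 and 58-62. Starts on its -y end, +y up, foot side facing away from the robot (to 0.35 rad): tip it that way about its lower foot edge; it overbalances past 0.45 rad.
- incubator: white bench incubator, a fixed chest 190 (x) x 200 (y) mm, rim 105 mm high. Origin under its centre on the desk; x points from its front (display and keys, towards the robot) to its hinge side; turned up to 0.2 rad. Open well 140 (x) x 170 (y) mm, 70 mm deep. The folding lid stay is outside its right (-y) wall.
- well_floor (a point): centre of the well's floor, 35 mm above the desk, 105 mm in front of the hinge line; axes as the incubator's. The rack fits with its length along y, the incubator's side-to-side direction.
- lid (a joint): lid angle, rad: 0 shut, 1.45 propped as at the start. White frame with clear window, 188 x 200 x 14 mm, 0.6 kg, hinged at the back about the incubator's y axis. With the stay broken, its stiff hinge still holds it at angles above about 0.9; below that it falls and slams (6 rad/s) unless it is held all the way down.
- lid_handle (a point): middle of the steel bar handle on the lid's outer face near its front edge (11 mm from it): round bar 12 mm thick along y, 88 mm clear length, centre 40 mm off the face. Lid shut: 177 mm in front of and 54 mm above lid_hinge, and it turns with the lid about that line. Propped: behind the lid, about 290 mm above the desk.
- lid_hinge (a point): middle of the lid's hinge line, 108 mm above the desk at the incubator's back (95 mm behind its centre).
- stay_knuckle (a joint): bend of the folding stay at its knuckle, rad: -0.18 at the start (locked just past straight against a stop: pushing the lid down only locks it harder), 0 straight, growing as it folds, 2.46 with the lid shut. About 3 N on the grip breaks it and it stays where it is left. At 0.3 the lid is at about 1.43, at 0.8 at 1.27.
- knuckle_pin (a point): middle of the black round finger grip standing out sideways (-y) from the stay's knuckle: 18 mm thick, 37 mm long along y, 30 mm clear of the wall, 148 mm above the desk at the start. It swings on an 87 mm arm about a pivot 63 mm in front of and 60 mm below it; to break the stay push it down and back (towards the hinge, about 40 degrees from straight down) by 30-40 mm.
- amber_bottle: brown glass bottle with gold cap, 51 mm across, 120 mm tall; origin under its centre. Loose bystander right of the incubator.
- specimen_jar: clear specimen jar with red lid, 63 mm across, 66 mm tall; origin under its centre. Loose bystander right of the incubator; the jar and the bottle may change places.
There are look-alikes about, which are no part of the job. Of the things like the rack, leave any that is pink; of the rest the smaller one is meant.

How it is judged (in metres and radians):
On the way, in this order (a step that is already met when the one before it is completed fails the run):
1. the rack stands on its feet on the desk, let go (angle between rack's own z axis and vertical below 0.1 rad and height (world z) of rack below 0.006 m and contact force between the fingers and rack below 0.05 N), for 0.1 s.
2. the rack stands on its feet on the floor of the well, let go, the lid still up (angle between rack's own z axis and vertical below 0.1 rad and z of rack in the frame of well_floor between -0.005 and 0.005 m and horizontal distance between rack and well_floor below 0.06 m and contact force between the fingers and rack below 0.05 N and value of joint lid above 1.2 rad), for 0.2 s.
3. the stay is broken at its knuckle while the lid is still up (value of joint stay_knuckle above 0.3 rad and value of joint lid above 0.9 rad), for 0.2 s.
At the end, for the whole second after the job is handed in: The lid is shut (within 0.03 rad), and the rack stands on its feet on the floor of the well (within 5 mm of the floor, upright within 0.1 rad, its middle within 60 mm of the well's centre), and nothing is held (value of joint lid below 0.03 rad and angle between rack's own z axis and vertical below 0.1 rad and z of rack in the frame of well_floor between -0.005 and 0.005 m and horizontal distance between rack and well_floor below 0.06 m); the robot touches nothing.
It fails at once if the lid slams: it falls faster than 1.8 rad/s (velocity of joint lid below -1.8 rad/s).
It fails at once if the amber bottle or the specimen jar is moved by more than 30 mm or knocked over (distance of any of amber_bottle, specimen_jar from where it was at the start of the episode above 0.03 m or angle between any of amber_bottle, specimen_jar's own z axis and vertical above 0.5 rad).
It fails at once if the rack is let fall or knocked over: it turns faster than 6 rad/s (angular speed of rack above 6 rad/s).
It also fails if it takes over 70 s, if anything falls off the work surface, if the arm or the gripper's body presses on something with over 40 N, if the wrist force passes 120 N, or if a joint passes its speed limit or range.

## Working session

There is one attempt and no reset: what is moved stays moved. The work goes in short steps, Python scripts to look and compute and a tool call to move; the robot and the scene stay as the last step left them, time stands still between calls to the robot, and variables do not carry over. Pictures are saved under pics/ and viewed, at most 10 in all, crops included, and the job is handed in when it is done.

Besides the shell and the picture viewer there is one more tool, called after "Call:" as name(argument=value, ...), one argument or row to a line, values as JSON. drive_tool: Moves the arm, as the interface text tells. Scaled input: -1 to 1 covers 0.12 m each way for a shift and 1.5 rad each way for a turn. Its arguments: {"type":"object","properties":{"steps":{"type":"array"}},"required":["steps"]}

```bash
mkdir -p pics; ls
cat > h.py <<'E'
import numpy as np, cv2
from rig import read_state, optics, order, bot
def cam(n, save=None):
    c=optics.capture(n); np.savez(f'{n}.npz',**c)
    if save: cv2.imwrite('pics/'+save,c['color'])
    return c
def P(c,u,v,z=None):
    R=cv2.Rodrigues(np.array(c['rvec'],float))[0]; t=np.array(c['tvec'],float).ravel()
    d=c['range_z'][int(v),int(u)] if z is None else None
    ray=np.array([(u-c['cx'])/c['fx'],(v-c['cy'])/c['fy'],1.])
    if z is None: return R.T@(ray*d-t)
    o=-R.T@t; r=R.T@ray; return o+r*(z-o[2])/r[2]
def cloud(c):
    R=cv2.Rodrigues(np.array(c['rvec'],float))[0]; t=np.array(c['tvec'],float).ravel()
    v,u=np.mgrid[0:420,0:560]; d=c['range_z']
    p=np.stack([(u-c['cx'])/c['fx']*d,(v-c['cy'])/c['fy']*d,d],-1)
    return (p-t)@R
def st():
    s=read_state(); print('t',round(s['time_s'],2),'pos',np.round(s['position'],4),'F',np.round(s['force'],1),'op',round(s['opening']*87,1),'g',round(float(np.max(s['grasp_force'])),1),'q',np.round(s['joint_positions'],1)); print(np.round(s['tcp_rot'],3)); return s
E
python3 - <<'E'
from h import *
st()
a=cam('scene','s1.png');b=cam('top','t1.png')
for c in(a,b): print(c['fx'],c['rvec'],c['tvec'])
print(bot.hold_point_z)
E
```

```text
pics
t 0.0 pos [0.2588 0.5681 0.2216] F [ 0.5 -0.4 -0.7] op 86.8 g 0.0 q [ 55.3  30.3  82.2   0.   67.7 -10.2]
[[-0.91   0.415 -0.001]
 [ 0.415  0.91  -0.002]
 [ 0.    -0.002 -1.   ]]
413.12349298097877 [ 1.9481129  -0.66960868  0.39892526] [-0.43990995  0.33811283  1.15238079]
523.0402179559908 [ 2.14070875 -2.14366391  0.12414446] [0.04367316 0.57074059 1.57652881]
0.0187
```

View pics/s1.png

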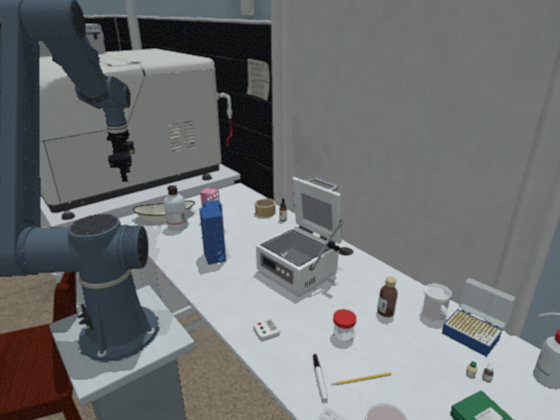

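View pics/t1.png

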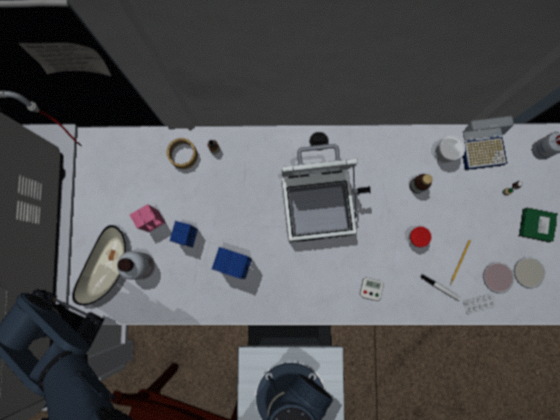

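The scene view shows the incubator (295,255) with its lid up and stay on the right, the jar at (344,325) and the bottle at (388,298). The top view shows two blue racks on end, a small one at (184,234) and a large one at (232,263), and a pink one at (146,217). The incubator well is at about (320,208).

Run:
```python
from h import *
for n in('top','scene'):
    c=dict(np.load(n+'.npz')); p=cloud(c); im=c['color'].astype(int)
    blue=((im[...,0]-im[...,2]>50)&(c['range_z']>0)).astype(np.uint8)
    k,l,s,_=cv2.connectedComponentsWithStats(blue)
    for i in range(1,k):
        if s[i,4]<80: continue
        q=p[l==i]; print(n,s[i],np.round(np.percentile(q,[1,50,99],axis=0),3).tolist())
        if n=='top':
            t=q[q[:,2]>np.percentile(q[:,2],95)-0.008]
            r=cv2.minAreaRect((t[:,:2]*1000).astype(np.float32)); print('  top rect mm',r,'z',np.median(t[:,2]), np.round(cv2.boxPoints(r)))
    if n=='top':
        for nm,(u,v) in dict(bottle=(425,180),jar=(420,237),rimFL=(291,238),rimFR=(354,235),rimBL=(284,182),rimBR=(352,178),floor=(320,215),pin=(363,190),hand=(320,150),thing=(319,139)).items(): print(nm,np.round(P(c,u,v),3))
v=dict(np.load('scene.npz'));t=dict(np.load('top.npz'))
a=cv2.resize(v['color'][165:305,180:367],(800,600),interpolation=cv2.INTER_CUBIC)
cv2.imwrite('pics/s1c.png',a)
a=cv2.resize(t['color'][120:255,180:380],(800,540),interpolation=cv2.INTER_CUBIC)
cv2.imwrite('pics/t1c.png',a)
```

```text
top [171 222  19  22 311] [[0.457, 0.292, 0.124], [0.487, 0.318, 0.132], [0.518, 0.343, 0.14]]
  top rect mm ((487.6623840332031, 318.3851013183594), (46.057491302490234, 58.105690002441406), 75.36991882324219) z 0.13290760457299078 [[454. 303.]
 [510. 289.]
 [522. 333.]
 [465. 348.]]
top [213 248  35  30 687] [[0.362, 0.122, 0.177], [0.401, 0.166, 0.183], [0.437, 0.211, 0.191]]
  top rect mm ((399.91778564453125, 167.2808074951172), (84.35678100585938, 61.91343688964844), 71.65585327148438) z 0.1839936115091256 [[357. 137.]
 [416. 118.]
 [443. 198.]
 [384. 217.]]
bottle [ 0.642 -0.397  0.123]
jar [ 0.479 -0.391  0.067]
rimFL [ 0.473 -0.004  0.106]
rimFR [ 0.49  -0.202  0.005]
rimBL [0.64  0.016 0.11 ]
rimBR [ 0.672 -0.2    0.   ]
floor [ 0.551 -0.095  0.028]
pin [ 0.607 -0.21   0.159]
hand [ 0.764 -0.099  0.002]
thing [ 0.801 -0.097 -0.002]
scene [200 200  23  44 574] [[0.358, 0.118, 0.065], [0.401, 0.16, 0.153], [0.515, 0.336, 0.186]]
scene [204 242  21  21 219] [[0.359, 0.118, 0.005], [0.395, 0.135, 0.024], [0.439, 0.199, 0.073]]
scene [443 325  56  30 401] [[0.695, -0.676, 0.006], [0.705, -0.627, 0.021], [0.762, -0.56, 0.036]]
```

View pics/t1c.png

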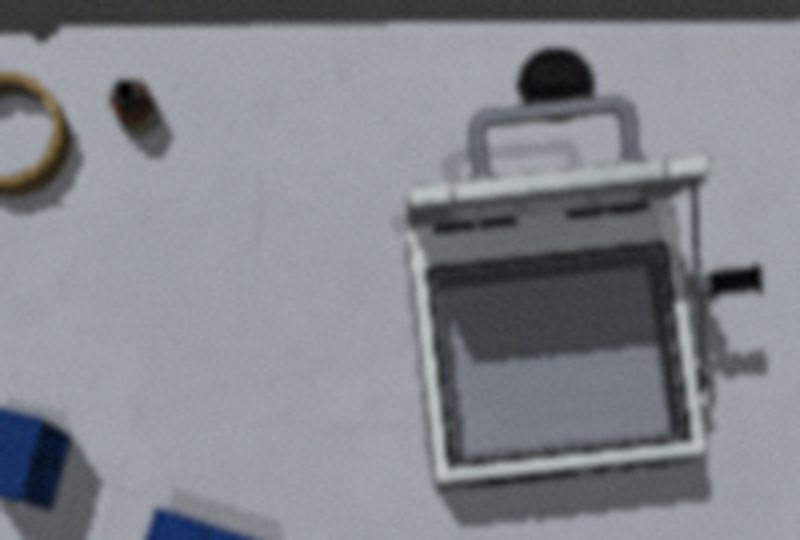

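View pics/s1c.png

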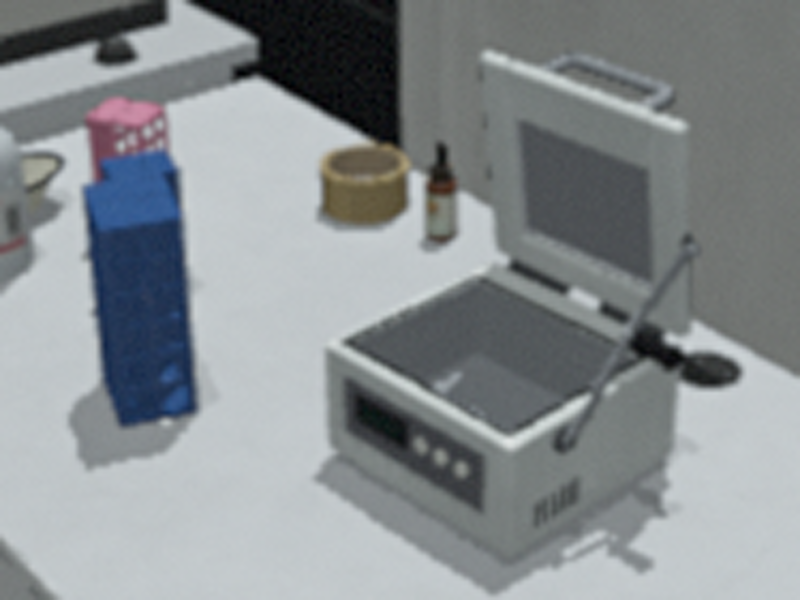

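The top crop shows the well, the rim corners at about (437,482), (703,440) and (412,235), the handle bar at (550,105), and the pin from (712,282) to (760,276). The scene crop shows the locked stay, with the pin at about (655,345). The small blue rack stands behind the big one.

Run:
```python
from h import *
print([x for x in dir(bot) if x[0]!='_'],[x for x in dir(optics) if x[0]!='_'])
t=dict(np.load('top.npz'));s=dict(np.load('scene.npz'))
C=lambda x,y:(180+x/4-.4,120+y/4-.4)
D=lambda x,y:(180+x*187/800-.4,165+y*140/600-.4)
f=lambda n,p,z:print(n,np.round(P(t,*C(*p),z),4))
f('FL',(437,482),.105);f('FR',(703,440+12),.105);f('BL',(412,235),.105)
f('handL',(470,108),.29);f('handR',(635,103),.29)
f('pinA',(712,282),.148);f('pinB',(762,278),.148)
def tri(pt,ps):
    A=[];b=[]
    for c,p in((t,C(*pt)),(s,D(*ps))):
        R=cv2.Rodrigues(c['rvec'])[0];K=np.array([[c['fx'],0,c['cx']],[0,c['fy'],c['cy']],[0,0,1]]);M=K@np.c_[R,c['tvec'].ravel()]
        A.append(M);b.append(np.array(p,float))
    X=cv2.triangulatePoints(A[0],A[1],b[0],b[1]).ravel();return np.round(X[:3]/X[3],4)
print('pin tip',tri((762,278),(682,360)),'pin root',tri((712,282),(638,338)))
print('handle corners',tri((470,108),(560,60)),tri((635,103),(668,95)))
# rim by cloud
p=cloud(t);im=t['color'].astype(int)
m=(p[...,2]>.098)&(p[...,2]<.113)&(p[...,0]<.62)&(p[...,0]>.42)&(p[...,1]>-.25)&(p[...,1]<.06)&(t['range_z']>0)
q=p[m];r=cv2.minAreaRect((q[:,:2]*1000).astype(np.float32));print(r,np.median(q[:,2]));print(cv2.boxPoints(r))
for nm,lo,hi in(('left-bottle',(.3,.40,.06),(.5,.6,.3)),('pink',(.45,.36,.06),(.6,.5,.3)),('gripper',(.0,.4,.2),(.4,.75,.4))):
    m=((p>lo)&(p<hi)).all(-1)&(t['range_z']>0);q=p[m]
    if len(q): print(nm,len(q),np.round(np.percentile(q,[1,50,99],axis=0),3).tolist())
for nm,(u,v) in dict(dropper=(214,146),tape=(182,153)).items(): print(nm,np.round(P(t,u,v),3))
```

```text
['PlanningError', 'hold_point_z'] ['capture']
FL [0.4673 0.0022 0.105 ]
FR [ 0.489 -0.193  0.105]
BL [0.6518 0.0202 0.105 ]
handL [ 0.701  -0.0194  0.29  ]
handR [ 0.7038 -0.1283  0.29  ]
pinA [ 0.6081 -0.1963  0.148 ]
pinB [ 0.6109 -0.2322  0.148 ]
pin tip [ 0.6127 -0.2337  0.1475] pin root [ 0.6084 -0.1964  0.1502]
handle corners [ 0.6985 -0.0171  0.2871] [ 0.702  -0.1271  0.2925]
((552.4713745117188, -91.98587799072266), (154.04281616210938, 208.68124389648438), 5.210165500640869) 0.10530791291630932
[[ 466.2931      4.929387]
 [ 485.2433   -202.88966 ]
 [ 638.64966  -188.90114 ]
 [ 619.69946    18.917908]]
left-bottle 766 [[0.354, 0.422, 0.065], [0.393, 0.448, 0.133], [0.432, 0.497, 0.184]]
pink 442 [[0.501, 0.394, 0.063], [0.536, 0.427, 0.131], [0.569, 0.464, 0.139]]
gripper 4268 [[0.008, 0.475, 0.205], [0.256, 0.681, 0.331], [0.397, 0.685, 0.398]]
dropper [0.762 0.232 0.066]
tape [0.756 0.344 0.002]
```

Run:
```python
from h import *
s=read_state();R=np.array(s['tcp_rot']);o=np.array(s['position'])
for n in('scene','top'):
    c=dict(np.load(n+'.npz'));p=(cloud(c)-o)@R
    m=(c['range_z']>0)&(np.abs(p[...,:2])<.16).all(-1)&(p[...,2]<.03)&(p[...,2]>-.35)
    q=p[m]
    for a in np.arange(-.32,.02,.02):
        k=q[(q[:,2]>=a)&(q[:,2]<a+.02)]
        if len(k)>3: print(n,round(a,2),len(k),np.round(k[:,:2].min(0),3),np.round(k[:,:2].max(0),3))
w=cam('wrist','w1.png')
Rw=cv2.Rodrigues(w['rvec'])[0];print('wristcam in tool',np.round((-Rw.T@w['tvec'].ravel()-o)@R,3),'axis',np.round(Rw[2]@R,3))
```

```text
scene -0.32 239 [-0.093 -0.158] [0.16 0.16]
scene -0.3 287 [-0.082 -0.099] [0.16 0.16]
scene -0.28 310 [-0.09 -0.05] [0.16 0.16]
scene -0.26 311 [-0.092 -0.04 ] [0.16 0.16]
scene -0.24 373 [-0.088 -0.042] [0.16 0.16]
scene -0.22 381 [-0.081 -0.042] [0.16  0.158]
scene -0.2 354 [-0.085 -0.038] [0.16  0.159]
scene -0.18 428 [-0.088 -0.059] [0.159 0.16 ]
scene -0.16 324 [-0.088 -0.058] [0.16 0.16]
scene -0.14 315 [-0.093 -0.057] [0.159 0.16 ]
scene -0.12 473 [-0.091 -0.101] [0.159 0.16 ]
scene -0.1 389 [-0.1   -0.098] [0.159 0.16 ]
scene -0.08 286 [-0.095 -0.095] [0.159 0.16 ]
scene -0.06 221 [-0.085 -0.068] [0.16 0.16]
scene -0.04 243 [-0.094 -0.062] [0.159 0.16 ]
scene -0.02 271 [-0.087 -0.062] [0.16 0.16]
scene 0.0 256 [-0.096  0.045] [0.159 0.16 ]
top -0.32 408 [-0.063 -0.13 ] [0.055 0.026]
top -0.3 157 [-0.063 -0.094] [0.053 0.021]
top -0.28 64 [-0.06  -0.048] [0.048 0.009]
top -0.26 5 [ 0.009 -0.035] [ 0.02 -0.03]
top -0.24 5 [ 0.014 -0.033] [ 0.023 -0.027]
top -0.22 13 [-0.034 -0.029] [ 0.03  -0.006]
top -0.2 194 [-0.08  -0.032] [0.049 0.16 ]
top -0.18 490 [-0.079 -0.054] [0.159 0.16 ]
top -0.16 302 [-0.082 -0.053] [0.16 0.16]
top -0.14 247 [-0.078 -0.053] [0.159 0.159]
top -0.12 763 [-0.078 -0.098] [0.159 0.16 ]
top -0.1 386 [-0.082 -0.095] [0.036 0.16 ]
top -0.08 147 [-0.086 -0.09 ] [-0.009  0.16 ]
top -0.06 117 [-0.081  0.126] [-0.007  0.159]
top -0.04 113 [-0.084  0.041] [0.126 0.16 ]
top -0.02 146 [-0.078  0.04 ] [0.14  0.159]
top 0.0 149 [-0.08   0.055] [0.15 0.16]
wristcam in tool [ 0.071  0.001 -0.163] axis [-0.258 -0.001  0.966]
```

Run:
```python
import cv2
a=cv2.imread('pics/s1.png')[60:200,20:207];cv2.imwrite('pics/g.png',cv2.resize(a,(748,560),interpolation=cv2.INTER_CUBIC))
```

```text
(no output)
```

View pics/g.png

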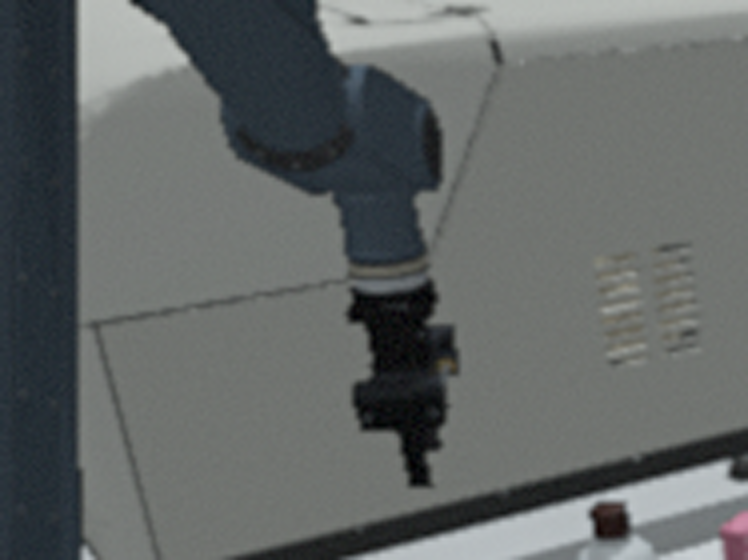

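The enlarged view shows the gripper: a broad hand with its wide plate near (400,405), the camera on its side, and fingers down to (420,485). The space behind the rack is tight, so I'll carry it upright from above to a freer spot first.

```bash
cat >> h.py <<'E'
from scipy.spatial.transform import Rotation as Ro
def tool(psi,al):
    """tool approach: bearing psi deg, al deg below horizontal (90=down); tool y horizontal to the left, x low/back"""
    p,a=np.radians([psi,al]); z=np.array([np.cos(a)*np.cos(p),np.cos(a)*np.sin(p),-np.sin(a)])
    y=np.array([-np.sin(p),np.cos(p),0]); return np.c_[np.cross(y,z),y,z]
def to(pos,R,base=None):
    s=read_state(); p0,R0=(np.array(s['position']),np.array(s['tcp_rot'])) if base is None else base
    d=R0.T@(np.array(pos)-p0); r=Ro.from_matrix(R0.T@R).as_rotvec()
    print('->',np.round(d/.12,3).tolist(),np.round(r/1.5,3).tolist(),'mm',round(np.linalg.norm(d)*1000),'deg',round(np.degrees(np.linalg.norm(r)),1))
E
python3 - <<'E'
from h import *
st()
to([.488,.318,.21],tool(-14.5,90))
E
```

```text
t 0.15 pos [0.2589 0.5682 0.2218] F [ 0.3  0.1 -0.7] op 87.1 g 0.0 q [ 55.3  30.3  82.1   0.   67.7 -10.2]
[[-0.91   0.415 -0.001]
 [ 0.415  0.91  -0.001]
 [ 0.    -0.002 -1.   ]]
-> [-2.602, -1.105, 0.099] [-0.001, -0.0, -0.116] mm 339 deg 10.0
```

Call:
drive_tool(
  steps=[
    [87,-0.4,-0.17,0,0,0,-0.06],
    [87,-0.8,-0.34,0,0,0,-0.116],
    [87,-1,-0.425,0,0,0,-0.116],
    [87,-1,-0.425,0,0,0,-0.116],
    [87,-1,-0.425,0,0,0,-0.116],
  ],
)

```text
time_s: 0.65
position: [0.3475, 0.4721, 0.2223]
tcp_rot: [[-0.967, 0.253, -0.001], [0.253, 0.967, 0.0], [0.001, -0.0, -1.0]]
force: [0.0, 0.4, -0.3]
opening: 0.998
grasp_force: 0.0
```

Run:
```python
from h import *
st()
to([.488,.318,.21],tool(-14.5,90))
```

```text
t 0.65 pos [0.3475 0.4721 0.2223] F [ 0.   0.4 -0.3] op 86.9 g 0.0 q [ 42.7  27.2  87.8   0.   65.  -32.7]
[[-0.967  0.253 -0.001]
 [ 0.253  0.967  0.   ]
 [ 0.001 -0.    -1.   ]]
-> [-1.457, -0.946, 0.102] [-0.0, -0.001, -0.002] mm 209 deg 0.2
```

Call:
drive_tool(
  steps=[
    [87,-0.37,-0.24,0,0,0,0],
    [87,-0.73,-0.47,0,0,0,0],
    [87,-1.0,-0.65,0,0,0,0],
    [87,-1.0,-0.65,0,0,0,0],
    [87,-1.0,-0.65,0,0,0,0],
  ],
)

```text
time_s: 1.15
position: [0.4436, 0.3673, 0.2224]
tcp_rot: [[-0.968, 0.252, -0.001], [0.252, 0.968, 0.001], [0.001, 0.0, -1.0]]
force: [-0.8, -0.1, -0.1]
opening: 1.001
grasp_force: 0.0
```

Run:
```python
from h import *
st()
to([.488,.318,.21],tool(-14.5,90))
w=cam('wrist','w2.png'); p=cloud(w); im=w['color'].astype(int)
m=(im[...,0]-im[...,2]>50)&(w['range_z']>0)&(p[...,2]>.12)&(p[...,2]<.145)
q=p[m]; print(m.sum(),np.median(q[:,2])); r=cv2.minAreaRect((q[:,:2]*1000).astype(np.float32)); print(r,cv2.boxPoints(r))
m2=(im[...,0]-im[...,2]>50)&(w['range_z']>0); print(np.round(np.percentile(p[m2],[1,99],axis=0),3))
```

```text
t 1.15 pos [0.4436 0.3673 0.2224] F [-0.8 -0.1 -0.1] op 87.1 g 0.0 q [ 28.5  26.4  89.3   0.1  64.3 -46.9]
[[-0.968  0.252 -0.001]
 [ 0.252  0.968  0.001]
 [ 0.001  0.    -1.   ]]
-> [-0.462, -0.305, 0.103] [0.0, -0.001, -0.001] mm 68 deg 0.1
2756 0.13277229346757702
((449.490478515625, 258.5989990234375), (209.74813842773438, 71.66207885742188), 57.59436798095703) [[363.0362  189.25864]
 [423.5387  150.85422]
 [535.94476 327.93936]
 [475.44226 366.34378]]
[[0.366 0.151 0.007]
 [0.52  0.347 0.185]]
```

View pics/w2.png

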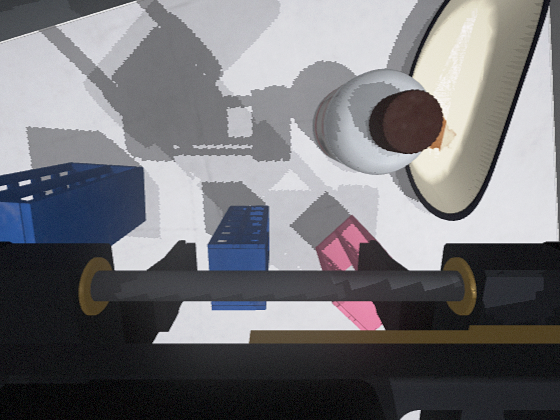

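The wrist view shows the small blue rack at (240,258), square with the tool. Its holed top faces the robot at (245,225). The white bottle is at (375,120) and the pink rack at (350,270).

Call:
drive_tool(
  steps=[
    [87,-0.23,-0.15,0,0,0,0],
    [87,-0.462,-0.305,0,0,0,0],
    [87,-0.462,-0.305,0.1,0,0,0],
    [87,-0.462,-0.305,0.1,0,0,0],
  ],
)

```text
time_s: 1.6
position: [0.4862, 0.3183, 0.2089]
tcp_rot: [[-0.968, 0.25, -0.004], [0.25, 0.968, -0.001], [0.004, -0.002, -1.0]]
force: [-0.4, 0.5, -0.8]
opening: 0.998
grasp_force: 0.0
```

Run:
```python
from h import *
w=dict(np.load('wrist.npz')); p=cloud(w); im=w['color'].astype(int)
m=(im[...,0]-im[...,2]>50)&(w['range_z']>0)&(p[...,2]>.124)&(p[...,2]<.142)&(p[...,1]>.26)
q=p[m]; print(m.sum(),np.median(q[:,2])); r=cv2.minAreaRect((q[:,:2]*1000).astype(np.float32)); print(r,cv2.boxPoints(r))
st(); to([.488,.318,.099],tool(-14.5,90))
```

```text
1922 0.13272507273989304
((489.0982971191406, 320.53497314453125), (48.01605224609375, 61.92787551879883), 75.03717041015625) [[452.98553 305.33563]
 [512.81366 289.3463 ]
 [525.21106 335.7343 ]
 [465.38293 351.72363]]
t 1.6 pos [0.4862 0.3183 0.2089] F [-0.4  0.5 -0.8] op 86.8 g 0.0 q [ 22.2  27.8  89.2   0.1  63.2 -53.4]
[[-0.968  0.25  -0.004]
 [ 0.25   0.968 -0.001]
 [ 0.004 -0.002 -1.   ]]
-> [-0.019, 0.003, 0.916] [-0.001, -0.003, 0.0] mm 110 deg 0.2
```

Call:
drive_tool(
  steps=[
    [87,-0.02,0.02,0.25,0,0,0.006],
    [87,-0.02,0.02,0.5,0,0,0.006],
    [87,-0.02,0.02,0.75,0,0,0.006],
    [87,-0.02,0.02,0.9,0,0,0.006],
    [70,-0.02,0.02,0.916,0,0,0.006],
    [56,-0.02,0.02,0.916,0,0,0.006],
    [40,-0.02,0.02,0.916,0,0,0.006],
    [40,-0.02,0.02,0.916,0,0,0.006],
  ],
)

```text
time_s: 2.4
position: [0.4919, 0.3201, 0.102]
tcp_rot: [[-0.966, 0.259, 0.002], [0.259, 0.966, 0.001], [-0.002, 0.002, -1.0]]
force: [0.3, -0.6, -0.2]
opening: 0.72
grasp_force: 0.0
```

Call:
drive_tool(
  steps=[
    [40,0,0,0,0,0,0],
    [40,0,0,0,0,0,0],
  ],
)

```text
time_s: 2.6
position: [0.4917, 0.3194, 0.1014]
tcp_rot: [[-0.966, 0.26, 0.001], [0.26, 0.966, 0.001], [-0.001, 0.001, -1.0]]
force: [-0.5, 0.4, 1.7]
opening: 0.544
grasp_force: 30.2
```

Run:
```python
from h import *
s=st(); p=np.array(s['position'])
# rack centre stays in tool frame; lift 10mm, go so rack centre = (.535,.31), yaw 0
to(p+[0,0,.01],np.array(s['tcp_rot'])); 
to([.535,.31,p[2]+.01],tool(0,90))
```

```text
t 2.6 pos [0.4917 0.3194 0.1014] F [-0.5  0.4  1.7] op 47.3 g 30.2 q [ 22.1  36.5  93.7   0.   49.7 -52.8]
[[-0.966  0.26   0.001]
 [ 0.26   0.966  0.001]
 [-0.001  0.001 -1.   ]]
-> [-0.0, 0.0, -0.083] [0.0, 0.0, 0.0] mm 10 deg 0.0
-> [-0.369, 0.018, -0.083] [0.001, 0.001, -0.175] mm 45 deg 15.1
```

Call:
drive_tool(
  steps=[
    [40,0,0,-0.05,0,0,0],
    [40,0,0,-0.1,0,0,0],
    [40,-0.13,0.0,-0.1,0,0,-0.06],
    [40,-0.26,0.01,-0.1,0,0,-0.12],
    [40,-0.39,0.02,-0.1,0,0,-0.175],
    [40,-0.39,0.02,-0.1,0,0,-0.175],
    [40,-0.39,0.02,-0.1,0,0,-0.175],
  ],
)

```text
time_s: 3.3
position: [0.5365, 0.3092, 0.1126]
tcp_rot: [[-1.0, 0.003, -0.001], [0.003, 1.0, -0.0], [0.001, -0.0, -1.0]]
force: [0.2, 0.0, -1.2]
opening: 0.544
grasp_force: 30.0
```

Call:
drive_tool(
  steps=[
    [40,0,0,0.04,0,0,0],
    [40,0,0,0.08,0,0,0],
    [40,0,0,0.095,0,0,0],
    [40,0,0,0.1,0,0,0],
    [40,0,0,0.105,0,0,0],
  ],
)

```text
time_s: 3.8
position: [0.5364, 0.3095, 0.1015]
tcp_rot: [[-1.0, 0.0, -0.001], [0.0, 1.0, -0.0], [0.001, -0.0, -1.0]]
force: [-3.5, -1.3, 12.0]
opening: 0.539
grasp_force: 30.0
```

Call:
drive_tool(
  steps=[
    [40,0,0,-0.01,0,0,0],
    [60,0,0,-0.01,0,0,0],
    [80,0,0,-0.01,0,0,0],
    [87,0,0,-0.01,0,0,0],
    [87,0,0,-0.2,0,0,0],
    [87,0,0,-0.5,0,0,0],
    [87,0,0,-0.8,0,0,0],
    [87,0,0,-0.8,0,0,0],
  ],
)

```text
time_s: 4.6
position: [0.5406, 0.3108, 0.2014]
tcp_rot: [[-1.0, 0.0, 0.011], [0.0, 1.0, 0.004], [-0.011, 0.004, -1.0]]
force: [0.3, 1.0, 0.1]
opening: 0.989
grasp_force: 0.0
```

Run:
```python
from h import *
st()
c=cam('top','t2.png'); p=cloud(c); im=c['color'].astype(int)
m=(im[...,0]-im[...,2]>50)&(c['range_z']>0)&(p[...,1]>.26); print(m.sum(), np.round(np.percentile(p[m],[1,50,99],axis=0),3).tolist() if m.sum() else '')
s=read_state(); R=np.array(s['tcp_rot']); 
# grasp pt at rack (y=57,z=37): world x = .534+.031-.037, height .123 ; al=30
for x,h in((.45,.2),(.528,.123)):
    T=tool(0,30); g=np.array([x,.31,h]); pos=g+T[:,2]*.019; print(pos); 
pre=np.array([.528,.31,.123])+tool(0,30)[:,2]*(.019-.10); print('pre',pre); to(pre,tool(0,30))
```

```text
t 4.6 pos [0.5406 0.3108 0.2014] F [0.3 1.  0.1] op 86.1 g 0.0 q [ 19.6  31.2  84.1   0.   64.1 -70.3]
[[-1.     0.     0.011]
 [ 0.     1.     0.004]
 [-0.011  0.004 -1.   ]]
10 [[0.512, 0.289, 0.126], [0.516, 0.295, 0.132], [0.522, 0.299, 0.138]]
[0.46645448 0.31       0.1905    ]
[0.54445448 0.31       0.1135    ]
pre [0.45785194 0.31       0.1635    ]
-> [0.678, -0.002, 0.291] [0.001, -0.694, -0.001] mm 89 deg 59.6
```

Call:
drive_tool(
  steps=[
    [87,0,0,-0.1,0,-0.1,0],
    [87,-0.03,0,-0.15,0,-0.2,0],
    [87,-0.03,0,-0.15,0,-0.3,0],
    [87,-0.03,0,-0.15,0,-0.4,0],
    [87,-0.03,0,-0.15,0,-0.5,0],
    [87,-0.03,0,-0.15,0,-0.6,0],
    [87,-0.03,0,-0.15,0,-0.694,0],
    [87,-0.03,0,-0.15,0,-0.694,0],
  ],
)

```text
time_s: 5.45
position: [0.5443, 0.3166, 0.2318]
tcp_rot: [[-0.696, 0.039, 0.717], [0.001, 0.999, -0.053], [-0.718, -0.036, -0.695]]
force: [-0.4, -0.1, 0.1]
opening: 1.002
grasp_force: 0.0
```

Run:
```python
from h import *
st()
to([.5445,.31,.1135],tool(0,30))
c=cam('wrist','w3.png'); p=cloud(c); im=c['color'].astype(int)
m=(im[...,0]-im[...,2]>50)&(c['range_z']>0)&(p[...,1]>.26)
print(m.sum(), np.round(np.percentile(p[m],[1,50,99],axis=0),3).tolist())
m&=(p[...,2]>.127);r=cv2.minAreaRect((p[m][:,:2]*1000).astype(np.float32)); print(r)
```

```text
t 5.45 pos [0.5443 0.3166 0.2318] F [-0.4 -0.1  0.1] op 87.1 g 0.0 q [ 31.9  26.  109.3 -79.9  25.5  12.8]
[[-0.696  0.039  0.717]
 [ 0.001  0.999 -0.053]
 [-0.718 -0.036 -0.695]]
-> [0.707, -0.019, 0.689] [-0.035, -0.164, 0.004] mm 118 deg 14.4
5302 [[0.504, 0.287, 0.028], [0.529, 0.311, 0.133], [0.564, 0.333, 0.134]]
((534.0177001953125, 310.138916015625), (63.50727462768555, 47.48296356201172), 1.1407244205474854)
```

View pics/w3.png

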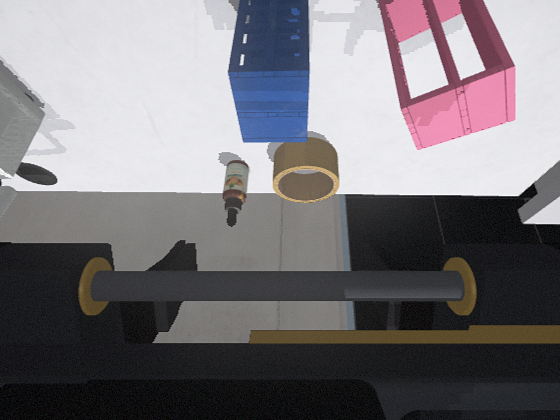

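The wrist view shows the small rack's end at (272,115) with the dropper (235,185) and tape (305,170) beyond it. The rack stands at (0.534, 0.310), but joint 4 is near its limit, so I'll tip it towards +y instead. That means untilting, giving the tool a half turn, carrying the rack and setting it down rotated 90°.

```bash
cat >> h.py <<'E'
FL=np.diag([-1.,-1.,1.])
E
python3 - <<'E'
from h import *
to([.534,.31,.23],tool(0,90))
E
```

```text
-> [0.078, -0.087, -0.035] [-0.03, 0.537, -0.013] mm 15 deg 46.2
```

Call:
drive_tool(
  steps=[
    [87,0.08,-0.087,-0.035,0,0.1,0],
    [87,0.08,-0.087,-0.035,0,0.2,0],
    [87,0.08,-0.087,-0.035,-0.03,0.3,-0.013],
    [87,0.08,-0.087,-0.035,-0.03,0.4,-0.013],
    [87,0.08,-0.087,-0.035,-0.03,0.5,-0.013],
    [87,0.08,-0.087,-0.035,-0.03,0.537,-0.013],
    [87,0.08,-0.087,-0.035,-0.03,0.537,-0.013],
  ],
)

```text
time_s: 6.2
position: [0.5348, 0.3094, 0.2311]
tcp_rot: [[-0.996, 0.005, 0.088], [0.004, 1.0, -0.008], [-0.088, -0.007, -0.996]]
force: [-0.0, -0.6, -0.3]
opening: 1.0
grasp_force: 0.0
```

Call:
drive_tool(
  steps=[
    [87,0,0,0,0,0,0.1],
    [87,0,0,0,0,0,0.2],
    [87,0,0,0,0,0,0.3],
    [87,0,0,0,0,0,0.4],
    [87,0,0,0,0,0,0.5],
    [87,0,0,0,0,0,0.6],
    [87,0,0,0,0,0,0.7],
    [87,0,0,0,0,0,0.8],
  ],
)

```text
time_s: 7.0
position: [0.535, 0.3083, 0.2295]
tcp_rot: [[-0.348, 0.933, 0.092], [0.936, 0.35, -0.012], [-0.043, 0.082, -0.996]]
force: [-0.2, -0.2, 0.3]
opening: 0.999
grasp_force: 0.0
```

Call:
drive_tool(
  steps=[
    [87,0,0,0,0,0,0.1],
    [87,0,0,0,0,0,0.2],
    [87,0,0,0,0,0,0.3],
    [87,0,0,0,0,0,0.4],
    [87,0,0,0,0,0,0.5],
    [87,0,0,0,0,0,0.6],
    [87,0,0,0,0,0,0.7],
    [87,0,0,0,0,0,0.8],
  ],
)

```text
time_s: 7.8
position: [0.535, 0.3083, 0.2295]
tcp_rot: [[0.743, 0.663, 0.092], [0.666, -0.746, -0.012], [0.061, 0.07, -0.996]]
force: [-0.2, -0.6, -0.6]
opening: 0.997
grasp_force: 0.0
```

Call:
drive_tool(
  steps=[
    [87,0,0,0,0,0,0.1],
    [87,0,0,0,0,0,0.2],
    [87,0,0,0,0,0,0.3],
    [87,0,0,0,0,0,0.4],
    [87,0,0,0,0,0,0.48],
    [87,0,0,0,0,0,0.48],
  ],
)

```text
time_s: 8.4
position: [0.5351, 0.3081, 0.2296]
tcp_rot: [[0.996, 0.014, 0.092], [0.015, -1.0, -0.012], [0.092, 0.013, -0.996]]
force: [0.1, 0.4, 0.3]
opening: 0.999
grasp_force: 0.0
```

Run:
```python
from h import *
st()
to([.534,.31,.1],tool(1,90)@FL)
```

```text
t 8.4 pos [0.5351 0.3081 0.2296] F [0.1 0.4 0.3] op 86.9 g 0.0 q [ 20.8  27.5  86.1  -2.9  61.6 111.3]
[[ 0.996  0.014  0.092]
 [ 0.015 -1.    -0.012]
 [ 0.092  0.013 -0.996]]
-> [-0.108, -0.03, 1.075] [0.009, -0.061, -0.002] mm 130 deg 5.3
```

Call:
drive_tool(
  steps=[
    [87,-0.02,-0.03,0.1,0.009,-0.061,-0.002],
    [87,-0.05,-0.03,0.4,0.009,-0.061,-0.002],
    [87,-0.08,-0.03,0.7,0.009,-0.061,-0.002],
    [87,-0.1,-0.03,0.95,0.009,-0.061,-0.002],
    [87,-0.1,-0.03,1,0.009,-0.061,-0.002],
    [87,-0.1,-0.03,1,0.009,-0.061,-0.002],
  ],
)

```text
time_s: 9.0
position: [0.5344, 0.3095, 0.1089]
tcp_rot: [[1.0, 0.017, 0.0], [0.017, -1.0, -0.002], [0.0, 0.002, -1.0]]
force: [0.4, 0.0, 1.3]
opening: 1.002
grasp_force: 0.0
```

Call:
drive_tool(
  steps=[
    [65,0,0,0.07,0,0,0],
    [50,0,0,0.07,0,0,0],
    [40,0,0,0.07,0,0,0],
    [40,0,0,0.07,0,0,0],
    [40,0,0,0.07,0,0,0],
    [40,0,0,0.07,0,0,0],
    [40,0,0,-0.05,0,0,0],
    [40,0,0,-0.12,0,0,0],
  ],
)

```text
time_s: 9.8
position: [0.5353, 0.3099, 0.1258]
tcp_rot: [[1.0, 0.016, 0.004], [0.016, -1.0, -0.001], [0.004, 0.001, -1.0]]
force: [-0.0, 0.6, -2.2]
opening: 0.545
grasp_force: 30.0
```

Run:
```python
from h import *
s=st()
to([.57,.225,.118],tool(45,90)@FL)
to([.57,.14,.118],tool(90,90)@FL)
```

```text
t 9.8 pos [0.5353 0.3099 0.1258] F [-0.   0.6 -2.2] op 47.4 g 30.0 q [ 19.8  36.5  88.   -0.2  55.3 109. ]
[[ 1.     0.016  0.004]
 [ 0.016 -1.    -0.001]
 [ 0.004  0.001 -1.   ]]
-> [0.278, 0.712, 0.067] [0.002, -0.002, -0.513] mm 92 deg 44.1
-> [0.267, 1.42, 0.068] [0.003, -0.001, -1.037] mm 174 deg 89.1
```

Call:
drive_tool(
  steps=[
    [40,0.04,0.1,0,0,0,-0.08],
    [40,0.08,0.2,0,0,0,-0.16],
    [40,0.12,0.3,0,0,0,-0.24],
    [40,0.16,0.4,0,0,0,-0.32],
    [40,0.2,0.5,0,0,0,-0.4],
    [40,0.24,0.6,0,0,0,-0.48],
    [40,0.278,0.712,0,0,0,-0.52],
    [40,0.278,0.712,0,0,0,-0.52],
  ],
)

```text
time_s: 10.6
position: [0.5708, 0.2235, 0.1258]
tcp_rot: [[0.701, 0.713, 0.005], [0.713, -0.701, -0.002], [0.002, 0.005, -1.0]]
force: [0.7, 0.0, -1.4]
opening: 0.544
grasp_force: 30.0
```

Run:
```python
from h import *
s=st()
to([.57,.14,.118],tool(90,90)@FL)
```

```text
t 10.6 pos [0.5708 0.2235 0.1258] F [ 0.7  0.  -1.4] op 47.3 g 30.0 q [11.  36.1 88.9 -0.2 54.7 55.7]
[[ 0.701  0.713  0.005]
 [ 0.713 -0.701 -0.002]
 [ 0.002  0.005 -1.   ]]
-> [-0.501, 0.483, 0.066] [0.004, -0.0, -0.518] mm 84 deg 44.5
```

Call:
drive_tool(
  steps=[
    [40,-0.08,0.08,0,0,0,-0.08],
    [40,-0.16,0.16,0,0,0,-0.16],
    [40,-0.24,0.24,0,0,0,-0.24],
    [40,-0.32,0.32,0,0,0,-0.32],
    [40,-0.4,0.4,0,0,0,-0.4],
    [40,-0.48,0.46,0,0,0,-0.48],
    [40,-0.501,0.483,0,0.004,0,-0.518],
    [40,-0.501,0.483,0,0.004,0,-0.518],
  ],
)

```text
time_s: 11.4
position: [0.5692, 0.1414, 0.1256]
tcp_rot: [[0.0, 1.0, -0.001], [1.0, -0.0, 0.001], [0.001, -0.001, -1.0]]
force: [0.9, -0.5, -1.0]
opening: 0.544
grasp_force: 30.0
```

Call:
drive_tool(
  steps=[
    [40,0,0,0.08,0,0,0],
    [40,0,0,0.14,0,0,0],
    [40,0,0,0.16,0,0,0],
    [40,0,0,0.175,0,0,0],
    [40,0,0,0.185,0,0,0],
    [40,0,0,0.19,0,0,0],
    [40,0,0,0.195,0,0,0],
  ],
)

```text
time_s: 12.1
position: [0.5689, 0.1412, 0.1023]
tcp_rot: [[-0.002, 1.0, -0.002], [1.0, 0.002, 0.0], [0.0, -0.002, -1.0]]
force: [-2.5, -1.0, 6.6]
opening: 0.539
grasp_force: 30.0
```

Contact made. Release and rise.

Call:
drive_tool(
  steps=[
    [60,0,0,0,0,0,0],
    [80,0,0,0,0,0,0],
    [87,0,0,0,0,0,0],
    [87,0,0,-0.2,0,0,0],
    [87,0,0,-0.5,0,0,0],
    [87,0,0,-0.9,0,0,0],
    [87,0,0,-1,0,0,0],
    [87,0,0,-1,0,0,0],
  ],
)

```text
time_s: 12.9
position: [0.571, 0.1415, 0.2243]
tcp_rot: [[-0.002, 1.0, 0.005], [1.0, 0.002, 0.001], [0.001, 0.005, -1.0]]
force: [-0.5, -0.6, -1.2]
opening: 0.992
grasp_force: 0.0
```

Run:
```python
from h import *
st()
T=tool(90,12)@FL
# rack centre ~(.569,.140)
g=np.array([.569,.14-.006,.123]); fin=g+T[:,2]*.019; print(fin)
to(fin+[0,0,.11],T)
```

```text
t 12.9 pos [0.571  0.1415 0.2243] F [-0.5 -0.6 -1.2] op 86.3 g 0.0 q [ 3.  27.1 87.6  0.  65.   2.9]
[[-0.002  1.     0.005]
 [ 1.     0.002  0.001]
 [ 0.001  0.005 -1.   ]]
[0.569      0.1525848  0.11904968]
-> [0.093, -0.016, -0.039] [0.002, 0.907, 0.003] mm 12 deg 77.9
```

Call:
drive_tool(
  steps=[
    [87,0.09,0,-0.1,0,0.1,0],
    [87,0.09,0,-0.1,0,0.2,0],
    [87,0.09,0,-0.1,0,0.3,0],
    [87,0.09,0,-0.1,0,0.4,0],
    [87,0.09,0,-0.1,0,0.5,0],
    [87,0.09,0,-0.1,0,0.6,0],
    [87,0.09,0,-0.1,0,0.7,0],
    [87,0.09,0,-0.1,0,0.8,0],
  ],
)

```text
time_s: 13.7
position: [0.569, 0.1513, 0.2324]
tcp_rot: [[0.004, 1.0, -0.0], [0.356, -0.001, 0.934], [0.934, -0.004, -0.356]]
force: [0.6, 0.0, -0.1]
opening: 0.996
grasp_force: 0.0
```

Run:
```python
from h import *
st()
T=tool(90,12)@FL
fin=np.array([.569,.1526,.119])
to(fin+[0,0,.11],T)
```

```text
t 13.7 pos [0.569  0.1513 0.2324] F [ 0.6  0.  -0.1] op 86.7 g 0.0 q [-24.2  42.4  95.6  58.4  89.6 -52.1]
[[ 0.004  1.    -0.   ]
 [ 0.356 -0.001  0.934]
 [ 0.934 -0.004 -0.356]]
-> [-0.023, 0.0, 0.02] [-0.0, 0.103, -0.003] mm 4 deg 8.9
```

Call:
drive_tool(
  steps=[
    [87,0,0,0,0,0.07,0],
    [87,0,0,0,0,0.1,0],
    [87,0,0,0,0,0.1,0],
  ],
)

```text
time_s: 14.0
position: [0.5685, 0.152, 0.2312]
tcp_rot: [[0.008, 1.0, -0.003], [0.217, 0.001, 0.976], [0.976, -0.008, -0.217]]
force: [0.9, -1.0, -0.6]
opening: 1.001
grasp_force: 0.0
```

Run:
```python
from h import *
s=st()
T=tool(90,12)@FL
for n in('scene','top','wrist'):
    c=cam(n,n+'5.png'); p=cloud(c); im=c['color'].astype(int)
    m=(im[...,0]-im[...,2]>50)&(c['range_z']>0)&(np.abs(p[...,0]-.57)<.08)&(np.abs(p[...,1]-.15)<.08)
    q=p[m]
    if len(q)>5: print(n,len(q),np.round(np.percentile(q,[1,50,99],axis=0),3).tolist())
    q=q[q[:,2]>.124]
    if len(q)>5: print(cv2.minAreaRect((q[:,:2]*1000).astype(np.float32)))
to([.569,.1526,.119],T)
```

```text
t 14.0 pos [0.5685 0.152  0.2312] F [ 0.9 -1.  -0.6] op 87.1 g 0.0 q [-25.3  46.7  95.6  62.2  94.8 -55.9]
[[ 0.008  1.    -0.003]
 [ 0.217  0.001  0.976]
 [ 0.976 -0.008 -0.217]]
scene 308 [[0.545, 0.106, 0.004], [0.557, 0.143, 0.09], [0.59, 0.168, 0.136]]
((567.3784790039062, 137.51370239257812), (61.74211883544922, 45.95450973510742), 88.25240325927734)
top 318 [[0.544, 0.109, 0.124], [0.565, 0.139, 0.132], [0.589, 0.168, 0.14]]
((566.6265258789062, 138.7212371826172), (45.917476654052734, 59.33655548095703), 0.46369248628616333)
-> [-0.935, 0.001, 0.21] [-0.002, 0.008, -0.001] mm 115 deg 0.7
```

Call:
drive_tool(
  steps=[
    [87,-0.2,-0.01,0.04,0,0.004,0],
    [87,-0.4,-0.01,0.08,0,0.008,0],
    [87,-0.6,-0.01,0.13,0,0.008,0],
    [87,-0.8,-0.01,0.17,0,0.008,0],
    [87,-0.93,-0.01,0.2,0,0.008,0],
    [87,-0.93,-0.01,0.2,0,0.008,0],
  ],
)

```text
time_s: 14.75
position: [0.5675, 0.1516, 0.1187]
tcp_rot: [[0.002, 1.0, -0.003], [0.207, 0.003, 0.978], [0.978, -0.003, -0.207]]
force: [-0.6, -0.1, 1.5]
opening: 0.998
grasp_force: 0.0
```

Call:
drive_tool(
  steps=[
    [60,0,0,0,0,0,0],
    [54,0,0,0,0,0,0],
    [50,0,0,0,0,0,0],
    [40,0,0,0,0,0,0],
    [40,0,0,0,0,0,0],
    [40,0,0,0,0,0,0],
  ],
)

```text
time_s: 15.35
position: [0.5679, 0.151, 0.1198]
tcp_rot: [[0.001, 1.0, -0.002], [0.207, 0.002, 0.978], [0.978, -0.001, -0.207]]
force: [-0.1, 0.2, 0.7]
opening: 0.549
grasp_force: 30.0
```

Run:
```python
from h import *
s=st()
c=cam('scene','s6.png')
p0=np.array(s['position']);R0=np.array(s['tcp_rot'])
E=np.array([.567,.1385+.031,0.]) # foot edge
up=np.array([0,0,.012])
for th in (0,15,30,45,60,75,90):
    Rt=Ro.from_rotvec([-np.radians(th),0,0]).as_matrix()
    print(th,end=' ');to(E+Rt@(p0-E)+up,Rt@R0,(p0,R0))
```

```text
t 15.35 pos [0.5679 0.151  0.1198] F [-0.1  0.2  0.7] op 47.8 g 30.0 q [-25.5  58.2  94.7  62.   90.5 -65.7]
[[ 0.001  1.    -0.002]
 [ 0.207  0.002  0.978]
 [ 0.978 -0.001 -0.207]]
0 -> [0.098, -0.0, -0.021] [0.0, 0.0, 0.0] mm 12 deg 0.0
15 -> [0.158, 0.0, 0.236] [-0.0, -0.175, 0.0] mm 34 deg 15.0
30 -> [0.15, 0.001, 0.499] [-0.0, -0.349, 0.001] mm 63 deg 30.0
45 -> [0.074, 0.001, 0.752] [-0.001, -0.524, 0.001] mm 91 deg 45.0
60 -> [-0.065, 0.002, 0.976] [-0.001, -0.698, 0.001] mm 117 deg 60.0
75 -> [-0.257, 0.002, 1.156] [-0.001, -0.873, 0.002] mm 142 deg 75.0
90 -> [-0.49, 0.003, 1.281] [-0.001, -1.047, 0.002] mm 165 deg 90.0
```

Gripped. Lift 12 mm, then tip in the air about the foot edge.

Call:
drive_tool(
  steps=[
    [40,0.1,0,-0.02,0,0,0],
    [40,0.132,0,0.11,0,-0.087,0],
    [40,0.158,0,0.236,0,-0.175,0],
    [40,0.158,0,0.367,0,-0.262,0],
    [40,0.15,0,0.5,0,-0.349,0],
    [40,0.117,0,0.628,0,-0.436,0],
    [40,0.074,0,0.752,0,-0.524,0],
    [40,0.074,0,0.752,0,-0.524,0],
  ],
)

```text
time_s: 16.2
position: [0.566, 0.2459, 0.1121]
tcp_rot: [[-0.008, 1.0, -0.004], [0.838, 0.009, 0.545], [0.545, 0.001, -0.838]]
force: [0.1, -0.2, -1.1]
opening: 0.545
grasp_force: 30.0
```

Run:
```python
from h import *
s=st()
p0=np.array(s['position']);R0=np.array(s['tcp_rot'])
p1=np.array([.5679,.151,.1198]);R1=Ro.from_rotvec([0,0,0]).as_matrix()
E=np.array([.567,.1695,0.]);up=np.array([0,0,.012])
Rs=tool(90,11.95)@FL
for th in (45,60,75,90):
    Rt=Ro.from_rotvec([-np.radians(th),0,0]).as_matrix()
    print(th,end=' ');to(E+Rt@(p1-E)+up,Rt@Rs,(p0,R0))
```

```text
t 16.2 pos [0.566  0.2459 0.1121] F [ 0.1 -0.2 -1.1] op 47.4 g 30.0 q [ -3.2  39.3  96.8  41.9  54.6 -31.9]
[[-0.008  1.    -0.004]
 [ 0.838  0.009  0.545]
 [ 0.545  0.001 -0.838]]
45 -> [-0.044, 0.016, -0.005] [-0.003, 0.0, 0.005] mm 6 deg 0.5
60 -> [0.017, 0.017, 0.251] [-0.002, -0.174, 0.006] mm 30 deg 15.0
75 -> [0.009, 0.018, 0.515] [-0.001, -0.349, 0.006] mm 62 deg 30.0
90 -> [-0.067, 0.019, 0.767] [-0.001, -0.523, 0.006] mm 92 deg 45.0
```

Call:
drive_tool(
  steps=[
    [40,0,0,0.12,0,-0.087,0],
    [40,0.017,0.017,0.251,0,-0.174,0.006],
    [40,0.015,0.017,0.383,0,-0.262,0.006],
    [40,0.01,0.018,0.515,0,-0.349,0.006],
    [40,-0.025,0.018,0.64,0,-0.436,0.006],
    [40,-0.067,0.018,0.767,0,-0.523,0.006],
    [40,-0.067,0.018,0.767,0,-0.523,0.006],
    [40,-0.067,0.018,0.767,0,-0.523,0.006],
  ],
)

```text
time_s: 17.0
position: [0.5681, 0.2843, 0.0269]
tcp_rot: [[0.005, 1.0, -0.009], [0.979, -0.006, -0.206], [-0.206, -0.008, -0.978]]
force: [-0.0, 0.6, -1.9]
opening: 0.542
grasp_force: 30.0
```

Run:
```python
from h import *
s=st()
c=cam('scene','s7.png')
p0=np.array(s['position']);R0=np.array(s['tcp_rot'])
p=cloud(c);im=c['color'].astype(int)
m=(im[...,0]-im[...,2]>50)&(c['range_z']>0)&(np.abs(p[...,0]-.57)<.08)&(np.abs(p[...,1]-.23)<.12)
q=p[m];print(len(q),np.round(np.percentile(q,[1,50,99],axis=0),3).tolist())
to(p0-[0,0,.012],tool(90,101.95)@FL)
a=cv2.resize(c['color'][150:300,150:350],(800,600),interpolation=cv2.INTER_CUBIC);cv2.imwrite('pics/s7c.png',a)
```

```text
t 17.0 pos [0.5681 0.2843 0.0269] F [-0.   0.6 -1.9] op 47.2 g 30.0 q [ 21.8  48.   82.8 -13.3  54.9  30.3]
[[ 0.005  1.    -0.009]
 [ 0.979 -0.006 -0.206]
 [-0.206 -0.008 -0.978]]
426 [[0.545, 0.159, 0.007], [0.562, 0.213, 0.038], [0.596, 0.294, 0.071]]
-> [0.029, -0.006, 0.104] [-0.005, -0.001, -0.004] mm 13 deg 0.6
```

View pics/s7c.png

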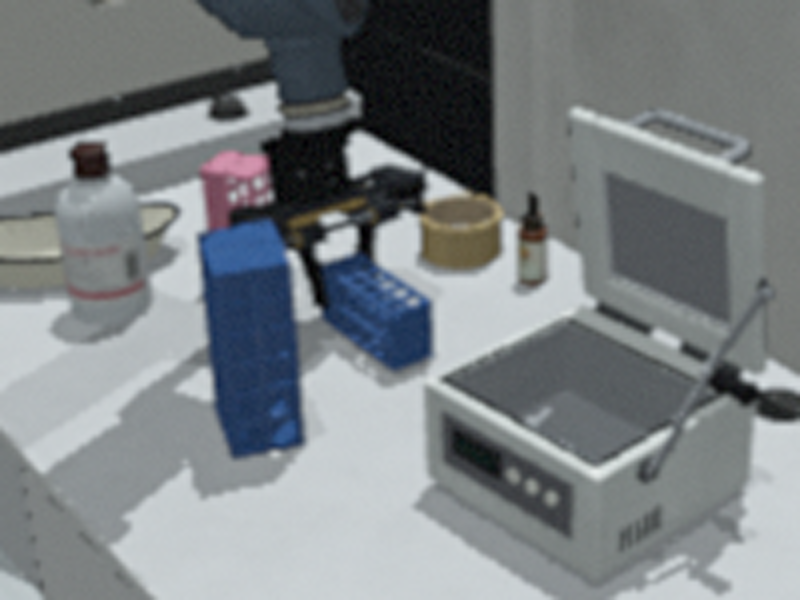

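The crop shows the rack held level at (375,310), a few mm above the desk. I'll lower it to contact.

Call:
drive_tool(
  steps=[
    [40,0.007,0,0.025,0,0,0],
    [40,0.014,0,0.05,0,0,0],
    [40,0.02,0,0.065,0,0,0],
    [40,0.02,0,0.072,0,0,0],
    [40,0.02,0,0.072,0,0,0],
  ],
)

```text
time_s: 17.55
position: [0.5699, 0.284, 0.0205]
tcp_rot: [[0.007, 1.0, -0.005], [0.978, -0.008, -0.208], [-0.208, -0.003, -0.978]]
force: [-0.8, -2.8, 4.7]
opening: 0.546
grasp_force: 30.0
```

Call:
drive_tool(
  steps=[
    [40,0.002,0,0.01,0,0,0],
    [40,0.002,0,0.01,0,0,0],
    [52,0.002,0,0.01,0,0,0],
    [65,0.002,0,0.01,0,0,0],
    [80,0.002,0,0.01,0,0,0],
    [80,0,0,0,0,0,0],
    [80,0,0,0,0,0,0],
  ],
)

```text
time_s: 18.25
position: [0.5695, 0.2852, 0.0188]
tcp_rot: [[0.006, 1.0, -0.005], [0.978, -0.007, -0.206], [-0.207, -0.004, -0.978]]
force: [-0.8, -0.0, -0.4]
opening: 0.87
grasp_force: 0.0
```

Run:
```python
from h import *
s=st()
p0=np.array(s['position']);R0=np.array(s['tcp_rot'])
to(p0-R0[:,2]*.09,R0)
to([.567,.2355,.12],tool(90,90)@FL)
```

```text
t 18.25 pos [0.5695 0.2852 0.0188] F [-0.8 -0.  -0.4] op 75.7 g 0.0 q [ 21.8  48.7  82.8 -13.6  54.1  30.7]
[[ 0.006  1.    -0.005]
 [ 0.978 -0.007 -0.206]
 [-0.207 -0.004 -0.978]]
-> [0.0, -0.0, -0.75] [0.0, 0.0, 0.0] mm 90 deg 0.0
-> [-0.58, -0.021, -0.739] [-0.003, 0.139, -0.004] mm 113 deg 11.9
```

Call:
drive_tool(
  steps=[
    [87,0,0,-0.2,0,0,0],
    [87,0,0,-0.5,0,0,0],
    [87,-0.1,-0.02,-0.8,0,0.05,0],
    [87,-0.3,-0.02,-0.95,0,0.1,0],
    [87,-0.58,-0.02,-0.95,0,0.139,0],
    [87,-0.58,-0.02,-0.95,0,0.139,0],
    [87,-0.58,-0.02,-0.95,0,0.139,0],
  ],
)

```text
time_s: 18.95
position: [0.5675, 0.2396, 0.1453]
tcp_rot: [[0.009, 1.0, -0.003], [1.0, -0.009, 0.001], [0.001, -0.003, -1.0]]
force: [1.0, -0.4, 0.3]
opening: 0.997
grasp_force: 0.0
```

Run:
```python
from h import *
s=st()
for n in('scene','wrist','top'):
    c=cam(n,n+'8.png'); p=cloud(c);im=c['color'].astype(int)
    m=(im[...,0]-im[...,2]>50)&(c['range_z']>0)&(np.abs(p[...,0]-.57)<.09)&(np.abs(p[...,1]-.235)<.13)
    q=p[m]
    if len(q)<20: continue
    print(n,len(q),np.round(np.percentile(q,[1,50,99],axis=0),3).tolist())
    q=q[q[:,2]>.055]
    if len(q)>5:print(np.median(q[:,2]),cv2.minAreaRect((q[:,:2]*1000).astype(np.float32)))
```

```text
t 18.95 pos [0.5675 0.2396 0.1453] F [ 1.  -0.4  0.3] op 86.7 g 0.0 q [12.5 34.9 87.4  0.1 57.9 13. ]
[[ 0.009  1.    -0.003]
 [ 1.    -0.009  0.001]
 [ 0.001 -0.003 -1.   ]]
scene 369 [[0.545, 0.159, 0.002], [0.561, 0.214, 0.032], [0.593, 0.291, 0.066]]
0.06153587072836492 ((568.7844848632812, 224.63746643066406), (132.36141967773438, 46.83492660522461), 89.44253540039062)
wrist 3348 [[0.547, 0.166, 0.005], [0.566, 0.266, 0.063], [0.593, 0.296, 0.064]]
0.06288783994827565 ((569.5946044921875, 230.82049560546875), (130.94252014160156, 47.066349029541016), 89.61802673339844)
top 100 [[0.544, 0.165, -0.003], [0.557, 0.181, 0.061], [0.587, 0.222, 0.07]]
0.06217842310022462 ((565.3355712890625, 191.43661499023438), (43.24679946899414, 52.65699768066406), 0.7495138645172119)
```

Run:
```python
from h import *
to([.569,.229,.036],tool(90,90)@FL)
```

```text
-> [-0.105, 0.023, 0.902] [-0.003, -0.0, -0.004] mm 109 deg 0.4
```

Call:
drive_tool(
  steps=[
    [87,-0.1,0.015,0.1,0,0,0],
    [87,-0.1,0.015,0.4,0,0,0],
    [87,-0.1,0.015,0.7,0,0,0],
    [87,-0.1,0.015,0.9,0,0,0],
    [65,-0.1,0.015,0.9,0,0,0],
    [50,-0.1,0.015,0.9,0,0,0],
    [40,-0.1,0.015,0.9,0,0,0],
    [40,-0.1,0.015,0.9,0,0,0],
  ],
)

```text
time_s: 19.9
position: [0.5698, 0.2291, 0.0385]
tcp_rot: [[0.007, 1.0, -0.0], [1.0, -0.007, 0.001], [0.001, -0.0, -1.0]]
force: [0.0, 0.1, 0.3]
opening: 0.726
grasp_force: 0.0
```

Call:
drive_tool(
  steps=[
    [40,0,0,0,0,0,0],
    [40,0,0,0,0,0,0],
    [40,0,0,-0.25,0,0,0],
    [40,0,0,-0.5,0,0,0],
    [40,0,-0.05,-0.8,0,0,0],
    [40,0,-0.1,-1,0,0,0],
    [40,0,-0.18,-1,0,0,0],
    [40,0,-0.25,-1,0,0,0],
  ],
)

```text
time_s: 20.7
position: [0.5378, 0.2287, 0.157]
tcp_rot: [[0.007, 1.0, -0.004], [1.0, -0.007, 0.0], [0.0, -0.004, -1.0]]
force: [0.4, -0.0, -2.1]
opening: 0.541
grasp_force: 30.0
```

Run:
```python
from h import *
s=st()
to([.5387,-.0912,.178],tool(95.4,90)@FL)
```

```text
t 20.7 pos [0.5378 0.2287 0.157 ] F [ 0.4 -0.  -2.1] op 47.1 g 30.0 q [12.1 31.9 91.5  0.1 56.8 12.4]
[[ 0.007  1.    -0.004]
 [ 1.    -0.007  0.   ]
 [ 0.    -0.004 -1.   ]]
-> [-2.666, 0.025, -0.176] [-0.003, -0.0, -0.067] mm 321 deg 5.8
```

Call:
drive_tool(
  steps=[
    [40,-0.1,0.01,-0.176,0,0,0],
    [40,-0.35,0.01,-0.176,0,0,-0.03],
    [40,-0.65,0.01,-0.176,0,0,-0.067],
    [40,-0.95,0.01,-0.176,0,0,-0.067],
    [40,-1,0.01,-0.176,0,0,-0.067],
    [40,-1,0.01,-0.176,0,0,-0.067],
  ],
)

```text
time_s: 21.3
position: [0.5379, 0.108, 0.1764]
tcp_rot: [[-0.091, 0.996, -0.008], [0.996, 0.091, 0.001], [0.002, -0.007, -1.0]]
force: [0.2, 0.8, -1.1]
opening: 0.539
grasp_force: 30.0
```

Run:
```python
from h import *
s=st()
to([.5387,-.0912,.178],tool(95.4,90)@FL)
```

```text
t 21.3 pos [0.5379 0.108  0.1764] F [ 0.2  0.8 -1.1] op 46.9 g 30.0 q [-0.4 28.  95.5  0.1 56.9 -5.6]
[[-0.091  0.996 -0.008]
 [ 0.996  0.091  0.001]
 [ 0.002 -0.007 -1.   ]]
-> [-1.653, -0.144, -0.015] [-0.005, -0.001, -0.002] mm 199 deg 0.5
```

Call:
drive_tool(
  steps=[
    [40,-0.25,-0.03,0,0,0,0],
    [40,-0.5,-0.06,0,-0.005,0,0],
    [40,-0.75,-0.08,0,-0.005,0,0],
    [40,-0.95,-0.1,0,-0.005,0,0],
    [40,-0.95,-0.1,0,-0.005,0,0],
  ],
)

```text
time_s: 21.8
position: [0.5382, -0.0069, 0.1772]
tcp_rot: [[-0.092, 0.996, 0.003], [0.996, 0.092, 0.001], [0.001, 0.003, -1.0]]
force: [0.1, -0.8, -1.9]
opening: 0.537
grasp_force: 30.0
```

Call:
drive_tool(
  steps=[
    [40,-0.2,-0.015,0,0,0,0],
    [40,-0.4,-0.03,0,0,0,0],
    [40,-0.6,-0.04,0,0,0,0],
    [40,-0.7,-0.044,0,0,0,0],
    [40,-0.7,-0.044,0,0,0,0],
  ],
)

```text
time_s: 22.3
position: [0.541, -0.0897, 0.1775]
tcp_rot: [[-0.093, 0.996, 0.004], [0.996, 0.093, 0.002], [0.002, 0.004, -1.0]]
force: [0.3, 0.3, -1.4]
opening: 0.537
grasp_force: 30.0
```

Run:
```python
from h import *
s=st()
to([.5387,-.0912,.178],tool(95.4,90)@FL)
c=cam('wrist','w9.png')
p=cloud(c); 
im=c['color'].astype(int)
m=(im[...,0]-im[...,2]>50)&(c['range_z']>0)&(p[...,2]>.1);q=p[m];print(np.round(np.percentile(q,[1,50,99],axis=0),3).tolist())
m=(p[...,2]>.1)&(p[...,2]<.11)&(c['range_z']>0)&~m&(p[...,1]>-.12);q=p[m]
print(np.round(np.percentile(q,[1,50,99],axis=0),3).tolist())
```

```text
t 22.3 pos [ 0.541  -0.0897  0.1775] F [ 0.3  0.3 -1.4] op 46.7 g 30.0 q [-21.2  27.7  96.    0.2  56.2 -26.6]
[[-0.093  0.996  0.004]
 [ 0.996  0.093  0.002]
 [ 0.002  0.004 -1.   ]]
-> [-0.011, -0.02, -0.004] [0.003, -0.001, -0.001] mm 3 deg 0.2
[[0.513, -0.139, 0.145], [0.539, -0.051, 0.202], [0.563, -0.022, 0.204]]
[[0.472, -0.111, 0.101], [0.612, -0.015, 0.106], [0.664, 0.02, 0.108]]
```

View pics/w9.png

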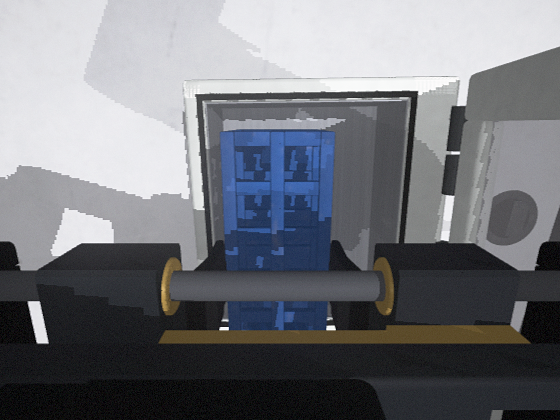

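The view shows the rack (280,220) squared inside the well opening (205–410), front edge clear. Lowering.

Call:
drive_tool(
  steps=[
    [40,0,-0.01,0.2,0,0,0],
    [40,0,-0.01,0.4,0,0,0],
    [40,0,-0.01,0.6,0,0,0],
    [40,0,-0.01,0.75,0,0,0],
    [40,0,-0.01,0.82,0,0,0],
    [40,0,-0.01,0.845,0,0,0],
    [40,0,-0.01,0.86,0,0,0],
    [40,0,-0.01,0.87,0,0,0],
  ],
)

```text
time_s: 23.15
position: [0.5406, -0.0897, 0.0742]
tcp_rot: [[-0.094, 0.996, 0.005], [0.996, 0.094, 0.001], [0.0, 0.005, -1.0]]
force: [-0.1, -0.3, -1.9]
opening: 0.54
grasp_force: 30.0
```

Call:
drive_tool(
  steps=[
    [40,0,0,0.01,0,0,0],
    [40,0,0,0.02,0,0,0],
    [40,0,0,0.03,0,0,0],
  ],
)

```text
time_s: 23.45
position: [0.5411, -0.09, 0.0727]
tcp_rot: [[-0.093, 0.996, 0.007], [0.996, 0.093, 0.001], [-0.0, 0.007, -1.0]]
force: [-1.7, 2.7, 21.7]
opening: 0.539
grasp_force: 30.0
```

Call:
drive_tool(
  steps=[
    [40,0,0,-0.015,0,0,0],
    [54,0,0,-0.015,0,0,0],
    [57,0,0,-0.015,0,0,0],
    [57,0,0,-0.015,0,0,0],
    [57,0,0,-0.2,0,0,0],
    [57,0,0,-0.5,0,0,0],
    [57,0,0,-0.8,0,0,0],
    [57,0,0,-1,0,0,0],
  ],
)

```text
time_s: 24.25
position: [0.5402, -0.0903, 0.192]
tcp_rot: [[-0.093, 0.996, 0.006], [0.996, 0.093, 0.0], [-0.0, 0.006, -1.0]]
force: [0.2, -0.7, -0.5]
opening: 0.653
grasp_force: 0.0
```

Run:
```python
from h import *
s=st()
for n in('scene','wrist','top'):
    c=cam(n,n+'10.png'); p=cloud(c);im=c['color'].astype(int)
    m=(im[...,0]-im[...,2]>50)&(c['range_z']>0)&(np.abs(p[...,0]-.54)<.09)&(np.abs(p[...,1]+.09)<.1)
    q=p[m]
    if len(q)<20: continue
    print(n,len(q),np.round(np.percentile(q,[1,50,99],axis=0),3).tolist())
    q=q[q[:,2]>.09]
    if len(q)>5:print(np.median(q[:,2]),cv2.minAreaRect((q[:,:2]*1000).astype(np.float32)))
```

```text
t 24.25 pos [ 0.5402 -0.0903  0.192 ] F [ 0.2 -0.7 -0.5] op 56.8 g 0.0 q [-21.3  26.4  95.4   0.2  57.9 -26.7]
[[-0.093  0.996  0.006]
 [ 0.996  0.093  0.   ]
 [-0.     0.006 -1.   ]]
scene 275 [[0.513, -0.158, 0.062], [0.538, -0.069, 0.096], [0.568, -0.024, 0.1]]
0.0968210463612027 ((540.51904296875, -90.36528778076172), (50.04420471191406, 136.3931121826172), 3.9183237552642822)
wrist 5313 [[0.514, -0.143, 0.04], [0.543, -0.066, 0.097], [0.566, -0.022, 0.099]]
0.09785797432982166 ((540.8528442382812, -83.0458984375), (47.725341796875, 121.64238739013672), 5.523146629333496)
top 77 [[0.527, -0.07, 0.037], [0.543, -0.059, 0.095], [0.56, -0.043, 0.105]]
0.0971781226186376 ((543.8628540039062, -55.02332305908203), (32.02509689331055, 26.48752784729004), 7.386592864990234)
```

Rack is in the well on its feet (top at 0.097). Next, the stay: push the pin along the tool axis with closed fingers, coming down and back from the front.

Run:
```python
from h import *
s=read_state()
b=(np.array(s['position']),np.array(s['tcp_rot']))
t1=(np.array([.49,-.13,.27]),tool(50,90)@FL); t2=(np.array([.49,-.2,.27]),tool(5.4,90)@FL)
t3=(np.array([.55,-.2225,.24]),tool(5.4,47)@FL)
to(*t1,b);to(*t2,t1);to(*t3,t2)
```

```text
-> [-0.29, -0.445, -0.659] [0.005, -0.001, 0.528] mm 102 deg 45.4
-> [-0.447, 0.375, -0.0] [-0.0, 0.0, 0.519] mm 70 deg 44.6
-> [0.48, 0.234, 0.25] [0.0, 0.5, 0.0] mm 71 deg 43.0
```

Call:
drive_tool(
  steps=[
    [30,-0.05,-0.2,-0.3,0,0,0],
    [10,-0.1,-0.4,-0.6,0,0,0.09],
    [0,-0.2,-0.445,-0.659,0.005,0,0.18],
    [0,-0.29,-0.445,-0.659,0.005,0,0.27],
    [0,-0.29,-0.445,-0.659,0.005,0,0.36],
    [0,-0.29,-0.445,-0.659,0.005,0,0.45],
    [0,-0.29,-0.445,-0.659,0.005,0,0.53],
    [0,-0.29,-0.445,-0.659,0.005,0,0.53],
  ],
)

```text
time_s: 25.2
position: [0.4884, -0.1294, 0.2669]
tcp_rot: [[0.645, 0.764, -0.006], [0.764, -0.645, 0.005], [-0.0, -0.008, -1.0]]
force: [-0.1, -0.8, -0.6]
opening: 0.04
grasp_force: 0.0
```

Call:
drive_tool(
  steps=[
    [0,-0.1,0.1,0,0,0,0.09],
    [0,-0.2,0.2,0,0,0,0.18],
    [0,-0.3,0.3,0,0,0,0.27],
    [0,-0.447,0.375,0,0,0,0.36],
    [0,-0.447,0.375,0,0,0,0.45],
    [0,-0.447,0.375,0,0,0,0.52],
    [0,-0.447,0.375,0,0,0,0.52],
  ],
)

```text
time_s: 25.9
position: [0.4885, -0.1996, 0.2672]
tcp_rot: [[0.996, 0.091, -0.005], [0.091, -0.996, 0.005], [-0.005, -0.005, -1.0]]
force: [-0.6, 1.0, -0.7]
opening: 0.006
grasp_force: 0.0
```

Call:
drive_tool(
  steps=[
    [0,0.1,0.05,0.05,0,0.08,0],
    [0,0.2,0.1,0.1,0,0.16,0],
    [0,0.3,0.15,0.15,0,0.24,0],
    [0,0.4,0.2,0.2,0,0.32,0],
    [0,0.48,0.234,0.25,0,0.4,0],
    [0,0.48,0.234,0.25,0,0.48,0],
    [0,0.48,0.234,0.25,0,0.5,0],
    [0,0.48,0.234,0.25,0,0.5,0],
  ],
)

```text
time_s: 26.7
position: [0.5467, -0.2217, 0.2358]
tcp_rot: [[0.733, 0.089, 0.674], [0.061, -0.996, 0.065], [0.677, -0.007, -0.736]]
force: [1.0, -0.0, -0.6]
opening: 0.008
grasp_force: 0.0
```

Run:
```python
from h import *
s=st()
T=tool(5.4,47)@FL
pin=np.array([.6105,-.217,.149])
to(pin-T[:,2]*.034,T)
c=cam('wrist','w11.png')
```

```text
t 26.7 pos [ 0.5467 -0.2217  0.2358] F [ 1.  -0.  -0.6] op 0.7 g 0.0 q [-50.7  21.3 114.8  67.   37.7 -19. ]
[[ 0.733  0.089  0.674]
 [ 0.061 -0.996  0.065]
 [ 0.677 -0.007 -0.736]]
-> [-0.099, 0.013, 0.609] [-0.001, 0.005, -0.006] mm 74 deg 0.6
```

View pics/w11.png

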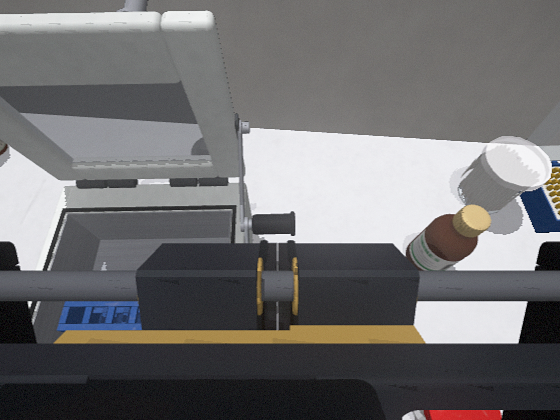

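The wrist view shows the pin at (253–295, 223) with the finger midline at column 278, so it lines up. I'll check the pin by depth, then push.

Run:
```python
from h import *
c=dict(np.load('wrist.npz'))
for u in(256,265,275,285,293):
    print([np.round(P(c,u,v),4).tolist() for v in(216,223,230)])
```

```text
[[0.6105, -0.1971, 0.1576], [0.6044, -0.1978, 0.1566], [0.5995, -0.1981, 0.1533]]
[[0.6112, -0.2047, 0.1575], [0.6054, -0.2052, 0.1559], [0.6003, -0.2057, 0.1529]]
[[0.6118, -0.2131, 0.1577], [0.6059, -0.2137, 0.1565], [0.6014, -0.214, 0.1521]]
[[0.6125, -0.2216, 0.1577], [0.6062, -0.2221, 0.1574], [0.6021, -0.2225, 0.1523]]
[[0.6116, -0.2283, 0.1607], [0.6061, -0.2288, 0.1587], [0.6017, -0.2292, 0.1543]]
```

Call:
drive_tool(
  steps=[
    [0,-0.03,0.01,0.15,0,0,0],
    [0,-0.06,0.01,0.3,0,0,0],
    [0,-0.1,0.01,0.45,0,0,0],
    [0,-0.1,0.01,0.55,0,0,0],
    [0,-0.1,0.01,0.6,0,0,0],
    [0,-0.1,0.01,0.6,0,0,0],
  ],
)

```text
time_s: 27.35
position: [0.5898, -0.2195, 0.1772]
tcp_rot: [[0.731, 0.092, 0.676], [0.066, -0.996, 0.065], [0.679, -0.003, -0.734]]
force: [-0.3, -0.3, -0.4]
opening: 0.007
grasp_force: 0.0
```

Call:
drive_tool(
  steps=[
    [0,-0.03,0,0.1,0,0,0],
    [0,-0.03,0,0.2,0,0,0],
    [0,-0.035,0,0.25,0,0,0],
    [0,-0.04,0,0.3,0,0,0],
    [0,-0.05,0,0.35,0,0,0],
    [0,-0.07,0,0.4,0,0,0],
    [0,-0.08,0,0.45,0,0,0],
    [0,-0.1,0,0.5,0,0,0],
  ],
)

```text
time_s: 28.15
position: [0.6216, -0.2166, 0.1257]
tcp_rot: [[0.729, 0.09, 0.678], [0.063, -0.996, 0.064], [0.681, -0.004, -0.732]]
force: [0.5, 1.6, 6.4]
opening: 0.007
grasp_force: 3.0
```

Call:
drive_tool(
  steps=[
    [0,-0.02,0,0.05,0,0,0],
    [0,-0.02,0,0.05,0,0,0],
  ],
)

```text
time_s: 28.35
position: [0.6227, -0.2166, 0.1179]
tcp_rot: [[0.732, 0.089, 0.675], [0.063, -0.996, 0.063], [0.678, -0.004, -0.735]]
force: [-0.4, -0.0, -0.2]
opening: 0.003
grasp_force: 0.1
```

Run:
```python
from h import *
st()
c=cam('scene','s12.png');p=cloud(c)
cv2.imwrite('pics/s12c.png',cv2.resize(c['color'][150:320,220:447],(800,600),interpolation=cv2.INTER_CUBIC))
```

```text
t 28.35 pos [ 0.6227 -0.2166  0.1179] F [-0.4 -0.  -0.2] op 0.3 g 0.1 q [-42.9  38.1 111.1  91.1  30.4 -40.5]
[[ 0.732  0.089  0.675]
 [ 0.063 -0.996  0.063]
 [ 0.678 -0.004 -0.735]]
```

View pics/s12c.png

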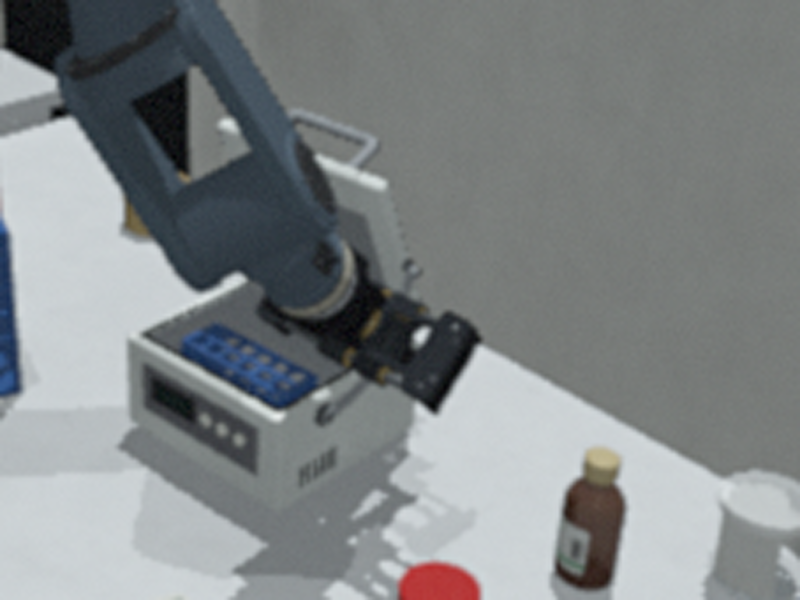

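The crop shows the hand at the knuckle, the lid still up and the rack in the well. I'll back off and measure how far the stay folded.

Call:
drive_tool(
  steps=[
    [0,0,0,-0.15,0,0,0],
    [0,0,0,-0.4,0,0,0],
    [0,0,0,-0.7,0,0,0],
    [0,0,0,-1,0,0,0],
    [0,0,0,-1,0,0,0],
  ],
)

```text
time_s: 28.9
position: [0.5402, -0.2252, 0.2091]
tcp_rot: [[0.73, 0.087, 0.677], [0.063, -0.996, 0.059], [0.68, -0.0, -0.733]]
force: [-0.4, -0.5, -0.6]
opening: 0.006
grasp_force: 0.0
```

Run:
```python
from h import *
st()
c=cam('wrist','w13.png');p=cloud(c);im=c['color'].astype(int)
m=(im.max(-1)<60)&(c['range_z']>0)&(p[...,1]<-.19)&(p[...,1]>-.25)&(p[...,0]>.57)&(p[...,0]<.69)&(p[...,2]>.06)&(p[...,2]<.2)
q=p[m];print(m.sum(),np.round(np.percentile(q,[2,50,98],axis=0),3).tolist() if len(q) else '')
v,u=np.nonzero(m);print(u.min(),u.max(),v.min(),v.max()) if len(q) else 0
t=cam('top','t13.png');pt=cloud(t);it=t['color'].astype(int)
xi=np.array([.9955,.0949,0]);h=np.array([.666,-.079,.108])
yi=np.array([-.0949,.9955,0])
for n,pp,ii in(('w',p,im),('t',pt,it)):
    f=(pp-h)@xi; g=(pp-h)@yi; m=(np.abs(g)<.11)&(pp[...,2]>.15)&(pp[...,2]<.32)&(f>-.11)&(f<.06)
    m&=(ii.min(-1)>120)
    print(n,m.sum())
    if m.sum()>30:
        a=np.c_[f[m],pp[m][:,2]-.108]
        print(np.round(np.percentile(a,[2,50,98],axis=0),3).tolist()); 
        if n=='w': k=np.polyfit(a[:,1],a[:,0],1);print('angle',np.pi/2-abs(np.arctan(k[0])),k)
```

```text
t 28.9 pos [ 0.5402 -0.2252  0.2091] F [-0.4 -0.5 -0.6] op 0.6 g 0.0 q [-51.7  24.3 117.1  73.7  36.3 -28.1]
[[ 0.73   0.087  0.677]
 [ 0.063 -0.996  0.059]
 [ 0.68  -0.    -0.733]]
30 [[0.619, -0.227, 0.11], [0.62, -0.197, 0.112], [0.629, -0.192, 0.12]]
250 288 196 212
w 13010
[[-0.068, 0.047], [-0.041, 0.118], [-0.011, 0.179]]
angle 1.2003616808733044 [-0.38836328  0.00596951]
t 754
[[-0.068, 0.046], [-0.055, 0.174], [-0.006, 0.192]]
```

View pics/w13.png

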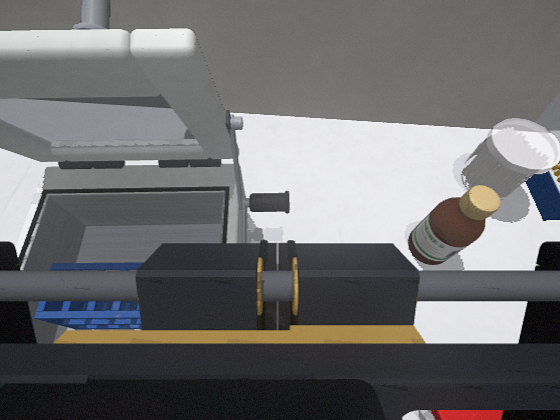

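The view shows the pin moved down and back at (270,202), the lid still up at about 1.2 rad, and the bottle standing. Next: untilt, rise, and locate the handle (by numbers only, as I have used up my picture views).

Run:
```python
from h import *
s=read_state()
b=(np.array(s['position']),np.array(s['tcp_rot']))
t1=(np.array([.50,-.20,.30]),tool(5.4,90)@FL); t2=(np.array([.50,-.14,.36]),tool(50,90)@FL); t3=(np.array([.53,-.09,.36]),tool(95.4,90)@FL)
to(*t1,b);to(*t2,t1);to(*t3,t2)
for n in('top','wrist'):
    c=dict(np.load(n+'.npz'));p=cloud(c);xi=np.array([.9955,.0949,0]);yi=np.array([-.0949,.9955,0]);h=np.array([.666,-.079,.108])
    f=-(p-h)@xi;g=(p-h)@yi;m=(c['range_z']>0)&(p[...,2]>.2)&(p[...,2]<.32)&(np.abs(g)<.12)&(f>-.08)&(f<.1)
    a=np.c_[f[m],g[m],p[m][:,2]-.108]
    for lo in np.arange(-.04,.09,.01):
        k=a[(a[:,0]>=lo)&(a[:,0]<lo+.01)]
        if len(k)>5: print(n,round(lo,2),len(k),'g',np.round(np.percentile(k[:,1],[3,50,97]),3),'z',np.round(np.percentile(k[:,2],[3,50,97]),3))
```

```text
-> [0.285, -0.24, -0.788] [0.0, -0.498, -0.005] mm 105 deg 42.8
-> [0.047, -0.498, -0.5] [0.0, 0.0, -0.519] mm 85 deg 44.6
-> [0.48, -0.076, 0.0] [0.0, 0.0, -0.528] mm 58 deg 45.4
top 0.01 114 g [-0.046  0.001  0.051] z [0.183 0.189 0.194]
top 0.02 147 g [-0.086  0.002  0.089] z [0.093 0.185 0.195]
top 0.03 155 g [-0.089  0.002  0.096] z [0.101 0.119 0.188]
top 0.04 145 g [-0.089  0.005  0.098] z [0.134 0.152 0.183]
top 0.05 197 g [-0.091 -0.003  0.093] z [0.159 0.174 0.181]
top 0.06 290 g [-0.091  0.003  0.096] z [0.17  0.176 0.183]
top 0.07 16 g [0.005 0.056 0.098] z [0.172 0.177 0.179]
wrist 0.02 124 g [-0.099 -0.053  0.007] z [0.092 0.093 0.096]
wrist 0.03 3220 g [-0.096 -0.017  0.051] z [0.093 0.105 0.176]
wrist 0.04 2695 g [-0.097 -0.049  0.033] z [0.107 0.123 0.18 ]
wrist 0.05 4480 g [-0.097 -0.054  0.011] z [0.132 0.146 0.179]
wrist 0.06 9887 g [-0.095 -0.05  -0.005] z [0.152 0.171 0.178]
```

Call:
drive_tool(
  steps=[
    [0,0.03,-0.03,-0.2,0,0,0],
    [0,0.1,-0.1,-0.4,0,-0.09,0],
    [0,0.15,-0.15,-0.6,0,-0.18,0],
    [0,0.2,-0.2,-0.788,0,-0.27,0],
    [0,0.285,-0.24,-0.788,0,-0.36,0],
    [0,0.285,-0.24,-0.788,0,-0.45,0],
    [0,0.285,-0.24,-0.788,0,-0.498,-0.005],
    [0,0.285,-0.24,-0.788,0,-0.498,-0.005],
  ],
)

```text
time_s: 29.8
position: [0.5023, -0.199, 0.2999]
tcp_rot: [[0.995, 0.098, -0.003], [0.098, -0.995, -0.001], [-0.003, 0.001, -1.0]]
force: [0.2, 0.5, -0.4]
opening: 0.008
grasp_force: 0.0
```

Call:
drive_tool(
  steps=[
    [10,0,0,-0.2,0,0,-0.09],
    [20,0,-0.1,-0.4,0,0,-0.18],
    [32,0,-0.2,-0.5,0,0,-0.27],
    [32,0.04,-0.35,-0.5,0,0,-0.36],
    [32,0.04,-0.498,-0.5,0,0,-0.45],
    [32,0.04,-0.498,-0.5,0,0,-0.519],
    [32,0.04,-0.498,-0.5,0,0,-0.519],
  ],
)

```text
time_s: 30.5
position: [0.5, -0.1382, 0.3583]
tcp_rot: [[0.639, 0.769, -0.002], [0.769, -0.639, 0.003], [0.001, -0.003, -1.0]]
force: [-0.5, 0.5, 0.5]
opening: 0.362
grasp_force: 0.0
```

Call:
drive_tool(
  steps=[
    [32,0.1,-0.02,0,0,0,-0.09],
    [32,0.2,-0.04,0,0,0,-0.18],
    [32,0.3,-0.05,0,0,0,-0.27],
    [32,0.4,-0.07,0,0,0,-0.36],
    [32,0.48,-0.076,0,0,0,-0.45],
    [32,0.48,-0.076,0,0,0,-0.528],
    [32,0.48,-0.076,0,0,0,-0.528],
  ],
)

```text
time_s: 31.2
position: [0.5298, -0.0891, 0.3587]
tcp_rot: [[-0.095, 0.996, -0.001], [0.996, 0.095, 0.002], [0.002, -0.001, -1.0]]
force: [-0.7, 0.1, -0.4]
opening: 0.366
grasp_force: 0.0
```

Run:
```python
from h import *
st()
xi=np.array([.9955,.0949,0]);yi=np.array([-.0949,.9955,0]);h=np.array([.666,-.079,.108])
for n in('top','scene'):
    c=cam(n,n+'14.png');p=cloud(c)
    f=-(p-h)@xi;g=(p-h)@yi
    m=(c['range_z']>0)&(p[...,2]-.108>.17)&(p[...,2]<.32)&(np.abs(g)<.04)&(f>-.03)&(f<.045)
    a=np.c_[f[m],g[m],p[m][:,2]-.108];print(n,len(a))
    if len(a)>5: print(np.round(np.percentile(a,[2,10,50,90,98],axis=0),4).tolist())
to(h-.0155*xi+[0,0,.183-.019+.06],tool(95.4,90)@FL)
```

```text
t 31.2 pos [ 0.5298 -0.0891  0.3587] F [-0.7  0.1 -0.4] op 31.9 g 0.0 q [-21.5  15.6  83.8   0.1  80.7 -27. ]
[[-0.095  0.996 -0.001]
 [ 0.996  0.095  0.002]
 [ 0.002 -0.001 -1.   ]]
top 20
[[0.0131, 0.0307, 0.1855], [0.0143, 0.0309, 0.1868], [0.0189, 0.0347, 0.1899], [0.023, 0.0389, 0.1937], [0.0236, 0.039, 0.1943]]
scene 76
[[0.0128, -0.038, 0.1809], [0.0141, -0.0336, 0.1818], [0.019, -0.0019, 0.1875], [0.0216, 0.029, 0.1906], [0.0235, 0.0387, 0.1915]]
-> [-0.019, 1.011, 0.225] [-0.001, -0.001, -0.001] mm 124 deg 0.2
```

Call:
drive_tool(
  steps=[
    [32,0,0.25,0,0,0,0],
    [32,0,0.5,0,0,0,0],
    [32,-0.01,0.75,0,0,0,0],
    [32,-0.02,0.985,0,0,0,0],
    [32,-0.02,0.985,0,0,0,0],
    [32,-0.02,0.985,0,0,0,0],
  ],
)

```text
time_s: 31.9
position: [0.647, -0.0806, 0.3588]
tcp_rot: [[-0.094, 0.996, -0.002], [0.996, 0.094, 0.002], [0.002, -0.002, -1.0]]
force: [-0.5, 0.3, -0.0]
opening: 0.37
grasp_force: 0.0
```

Run:
```python
from h import *
st()
to([.6476,-.0808,.273],tool(95.4,90)@FL)
```

```text
t 31.9 pos [ 0.647  -0.0806  0.3588] F [-0.5  0.3 -0. ] op 32.2 g 0.0 q [-16.9  26.1  67.3   0.1  86.6 -22.3]
[[-0.094  0.996 -0.002]
 [ 0.996  0.094  0.002]
 [ 0.002 -0.002 -1.   ]]
-> [-0.003, 0.006, 0.715] [-0.001, -0.001, -0.0] mm 86 deg 0.1
```

Call:
drive_tool(
  steps=[
    [32,0,0.005,0.2,0,0,0],
    [32,0,0.005,0.35,0,0,0],
    [32,0,0.005,0.5,0,0,0],
    [32,0,0.005,0.62,0,0,0],
    [32,0,0.005,0.7,0,0,0],
    [32,0,0.005,0.715,0,0,0],
  ],
)

```text
time_s: 32.5
position: [0.6463, -0.0803, 0.2731]
tcp_rot: [[-0.095, 0.996, -0.003], [0.996, 0.095, 0.002], [0.002, -0.002, -1.0]]
force: [-0.7, 0.9, 0.2]
opening: 0.368
grasp_force: 0.0
```

Call:
drive_tool(
  steps=[
    [20,0,0,0,0,0,0],
    [14,0,0,0,0,0,0],
    [8,0,0,0,0,0,0],
    [8,0,0,0,0,0,0],
  ],
)

```text
time_s: 32.9
position: [0.6486, -0.0805, 0.2752]
tcp_rot: [[-0.096, 0.995, 0.003], [0.995, 0.096, 0.0], [0.0, 0.003, -1.0]]
force: [1.0, 0.4, 0.2]
opening: 0.13
grasp_force: 30.1
```

Run:
```python
from h import *
s=st()
b=(np.array(s['position']),np.array(s['tcp_rot']))
R=b[1]
xi=np.array([.9955,.0949,0]);h=np.array([.666,-.079,.108])
B=lambda t:h-(.177*np.cos(t)-.054*np.sin(t))*xi+np.array([0,0,.177*np.sin(t)+.054*np.cos(t)])
# angle from the grasp height/pos
bar=b[0]+R[:,2]*-.0187
d=(bar-h); r=[-(d@xi),d[2]]; th=np.arctan2(r[1],r[0])-np.arctan2(.054,.177); print('theta',th,'rad',np.hypot(*r),'exp',np.hypot(.177,.054))
for k in range(0,28):
    t=th-k*.05
    if t<-.03: break
    d=R.T@(B(t)-B(th)); print(round(t,2),np.round(d/.12,3))
```

```text
t 32.9 pos [ 0.6486 -0.0805  0.2752] F [1.  0.4 0.2] op 11.3 g 30.1 q [-16.9  29.6  74.3   0.1  75.9 -22.4]
[[-0.096  0.995  0.003]
 [ 0.995  0.096  0.   ]
 [ 0.     0.003 -1.   ]]
theta 1.180448799749191 rad 0.18668827801996782 exp 0.1850540461594936
1.18 [0. 0. 0.]
1.13 [ 0.    -0.077  0.009]
1.08 [ 0.    -0.153  0.022]
1.03 [ 0.    -0.228  0.038]
0.98 [ 0.    -0.302  0.059]
0.93 [ 0.    -0.376  0.083]
0.88 [ 0.    -0.448  0.11 ]
0.83 [ 0.    -0.518  0.141]
0.78 [ 0.001 -0.587  0.176]
0.73 [ 0.001 -0.654  0.214]
0.68 [ 0.001 -0.719  0.255]
0.63 [ 0.001 -0.782  0.3  ]
0.58 [ 0.001 -0.843  0.348]
0.53 [ 0.001 -0.901  0.398]
0.48 [ 0.001 -0.956  0.452]
0.43 [ 1.000e-03 -1.009e+00  5.080e-01]
0.38 [ 1.000e-03 -1.059e+00  5.670e-01]
0.33 [ 1.000e-03 -1.106e+00  6.280e-01]
0.28 [ 1.00e-03 -1.15e+00  6.91e-01]
0.23 [ 1.00e-03 -1.19e+00  7.57e-01]
0.18 [ 1.000e-03 -1.228e+00  8.240e-01]
0.13 [ 1.000e-03 -1.261e+00  8.940e-01]
0.08 [ 1.000e-03 -1.292e+00  9.650e-01]
0.03 [ 1.000e-03 -1.318e+00  1.037e+00]
-0.02 [ 1.000e-03 -1.342e+00  1.110e+00]
```

Call:
drive_tool(
  steps=[
    [8,0,-0.077,0.009,0,0,0],
    [8,0,-0.153,0.022,0,0,0],
    [8,0,-0.228,0.038,0,0,0],
    [8,0,-0.302,0.059,0,0,0],
    [8,0,-0.376,0.083,0,0,0],
    [8,0,-0.376,0.083,0,0,0],
  ],
)

```text
time_s: 33.5
position: [0.5998, -0.0853, 0.2635]
tcp_rot: [[-0.095, 0.995, -0.005], [0.995, 0.095, 0.0], [0.001, -0.005, -1.0]]
force: [-3.0, -3.0, 1.8]
opening: 0.127
grasp_force: 30.0
```

Call:
drive_tool(
  steps=[
    [8,0,-0.072,0.027,0,0,0],
    [8,0,-0.142,0.058,0,0,0],
    [8,0,-0.211,0.093,0,0,0],
    [8,0,-0.278,0.131,0,0,0],
    [8,0,-0.343,0.172,0,0,0],
    [8,0,-0.406,0.217,0,0,0],
    [8,0,-0.467,0.265,0,0,0],
  ],
)

```text
time_s: 34.2
position: [0.5465, -0.0906, 0.232]
tcp_rot: [[-0.096, 0.995, 0.0], [0.995, 0.096, -0.0], [-0.0, 0.0, -1.0]]
force: [2.2, -4.7, -0.8]
opening: 0.132
grasp_force: 30.0
```

Run:
```python
from h import *
s=st()
R=np.array(s['tcp_rot']);xi=np.array([.9955,.0949,0]);h=np.array([.666,-.079,.108])
B=lambda t:h-(.177*np.cos(t)-.054*np.sin(t))*xi+np.array([0,0,.177*np.sin(t)+.054*np.cos(t)])
bar=np.array(s['position'])+R[:,2]*-.0187;d=bar-h;r=[-(d@xi),d[2]];th=np.arctan2(r[1],r[0])-np.arctan2(.054,.177);print(th,np.hypot(*r))
for k in range(1,18):
    t=th-k*.05
    if t<-.06: break
    print(round(t,2),np.round(R.T@(B(t)-B(th))/.12,3))
```

```text
t 34.2 pos [ 0.5465 -0.0906  0.232 ] F [ 2.2 -4.7 -0.8] op 11.5 g 30.0 q [-21.   24.1  91.8   0.   64.1 -26.5]
[[-0.096  0.995  0.   ]
 [ 0.995  0.096 -0.   ]
 [-0.     0.    -1.   ]]
0.5752719588725015 0.1864440046932815
0.53 [ 0.    -0.058  0.051]
0.48 [ 0.    -0.113  0.105]
0.43 [ 0.    -0.165  0.162]
0.38 [ 0.    -0.215  0.221]
0.33 [ 0.    -0.261  0.282]
0.28 [ 0.    -0.305  0.346]
0.23 [ 0.    -0.345  0.412]
0.18 [ 0.    -0.381  0.48 ]
0.13 [ 0.    -0.415  0.549]
0.08 [ 0.    -0.445  0.62 ]
0.03 [ 0.    -0.471  0.693]
-0.02 [ 0.001 -0.493  0.766]
```

Call:
drive_tool(
  steps=[
    [8,0,-0.058,0.051,0,0,0],
    [8,0,-0.113,0.105,0,0,0],
    [8,0,-0.165,0.162,0,0,0],
    [8,0,-0.215,0.221,0,0,0],
    [8,0,-0.261,0.282,0,0,0],
    [8,0,-0.305,0.346,0,0,0],
    [8,0,-0.345,0.412,0,0,0],
  ],
)

```text
time_s: 34.9
position: [0.5058, -0.0942, 0.1825]
tcp_rot: [[-0.096, 0.995, 0.001], [0.995, 0.096, 0.001], [0.001, 0.001, -1.0]]
force: [0.8, -4.3, -0.8]
opening: 0.127
grasp_force: 30.0
```

Call:
drive_tool(
  steps=[
    [8,0,-0.036,0.068,0,0,0],
    [8,0,-0.07,0.137,0,0,0],
    [8,0,-0.09,0.18,0,0,0],
    [8,0,-0.1,0.208,0,0,0],
    [8,0,-0.1,0.208,0,0,0],
  ],
)

```text
time_s: 35.4
position: [0.4939, -0.0952, 0.157]
tcp_rot: [[-0.096, 0.995, 0.0], [0.995, 0.096, 0.001], [0.001, 0.0, -1.0]]
force: [3.5, -5.7, -5.0]
opening: 0.124
grasp_force: 29.9
```

Run:
```python
from h import *
s=st()
R=np.array(s['tcp_rot']);xi=np.array([.9955,.0949,0]);h=np.array([.666,-.079,.108])
B=lambda t:h-(.177*np.cos(t)-.054*np.sin(t))*xi+np.array([0,0,.177*np.sin(t)+.054*np.cos(t)])
bar=np.array(s['position'])+R[:,2]*-.0187;d=bar-h;r=[-(d@xi),d[2]];th=np.arctan2(r[1],r[0])-np.arctan2(.054,.177);print(th,np.hypot(*r))
for t in(.05,.02,0,-.02,-.03): print(round(t,2),np.round(R.T@(B(t)-B(th))/.12,3))
```

```text
t 35.4 pos [ 0.4939 -0.0952  0.157 ] F [ 3.5 -5.7 -5. ] op 10.8 g 29.9 q [-2.370e+01  2.650e+01  1.032e+02  1.000e-01  5.030e+01 -2.920e+01]
[[-0.096  0.995  0.   ]
 [ 0.995  0.096  0.001]
 [ 0.001  0.    -1.   ]]
0.07705771701027475 0.1856503636492025
0.05 [-0.    -0.015  0.039]
0.02 [-0.    -0.03   0.083]
0 [-0.    -0.039  0.112]
-0.02 [-0.    -0.048  0.142]
-0.03 [-0.    -0.052  0.157]
```

Call:
drive_tool(
  steps=[
    [8,0,-0.015,0.039,0,0,0],
    [8,0,-0.025,0.065,0,0,0],
    [8,0,-0.03,0.085,0,0,0],
    [8,0,-0.035,0.1,0,0,0],
    [8,0,-0.039,0.112,0,0,0],
    [8,0,-0.039,0.112,0,0,0],
  ],
)

```text
time_s: 36.0
position: [0.491, -0.0955, 0.1477]
tcp_rot: [[-0.096, 0.995, 0.005], [0.995, 0.096, 0.0], [-0.001, 0.005, -1.0]]
force: [-1.3, -0.2, 21.4]
opening: 0.126
grasp_force: 30.0
```

Call:
drive_tool(
  steps=[
    [8,0,0,0.01,0,0,0],
    [8,0,0,0.02,0,0,0],
    [8,0,0,0.02,0,0,0],
  ],
)

```text
time_s: 36.3
position: [0.491, -0.0955, 0.1474]
tcp_rot: [[-0.096, 0.995, 0.006], [0.995, 0.096, -0.001], [-0.001, 0.006, -1.0]]
force: [-4.3, 0.7, 39.2]
opening: 0.125
grasp_force: 30.0
```

Run:
```python
from h import *
st()
xi=np.array([.9955,.0949,0]);yi=np.array([-.0949,.9955,0]);h=np.array([.666,-.079,.108])
for n in('top','scene'):
    c=cam(n,n+'16.png');p=cloud(c);f=-(p-h)@xi;g=(p-h)@yi
    m=(c['range_z']>0)&(p[...,2]>.1)&(p[...,2]<.14)&(np.abs(g)<.09)&(f>.01)&(f<.18)
    a=np.c_[f[m],g[m],np.ones(m.sum())];z=p[m][:,2]
    k=np.linalg.lstsq(a,z,rcond=None)[0]
    r=np.abs(z-a@k)<.004;k=np.linalg.lstsq(a[r],z[r],rcond=None)[0];print(n,m.sum(),k,'z at f=.18',k@[.18,0,1],'z at .02',k@[.02,0,1])
```

```text
t 36.3 pos [ 0.491  -0.0955  0.1474] F [-4.3  0.7 39.2] op 10.9 g 30.0 q [-2.390e+01  2.710e+01  1.044e+02  1.000e-01  4.820e+01 -2.950e+01]
[[-0.096  0.995  0.006]
 [ 0.995  0.096 -0.001]
 [-0.001  0.006 -1.   ]]
top 1889 [-0.00368164  0.00019749  0.12055566] z at f=.18 0.11989296135033434 z at .02 0.12048202443968327
scene 1266 [ 0.01048555 -0.00486762  0.11927149] z at f=.18 0.12115888507147961 z at .02 0.11948119763176514
```

The lid plane is level (slope within 0.01 rad) on a hard stop, so it is shut. Releasing and retreating.

Call:
drive_tool(
  steps=[
    [8,0,0,-0.025,0,0,0],
    [20,0,0,-0.025,0,0,0],
    [32,0,0,-0.025,0,0,0],
    [36,0,0,-0.025,0,0,0],
    [36,0,0,-0.2,0,0,0],
    [36,0,0,-0.5,0,0,0],
    [36,0,0,-0.9,0,0,0],
    [36,0,0,-0.9,0,0,0],
  ],
)

```text
time_s: 37.2
position: [0.4916, -0.0962, 0.2544]
tcp_rot: [[-0.096, 0.995, 0.008], [0.995, 0.096, -0.002], [-0.002, 0.008, -1.0]]
force: [0.4, -0.5, 0.6]
opening: 0.412
grasp_force: 0.0
```

Run:
```python
from h import *
st()
xi=np.array([.9955,.0949,0]);yi=np.array([-.0949,.9955,0]);h=np.array([.666,-.079,.108])
for n in('top','scene'):
    c=cam(n);p=cloud(c);f=-(p-h)@xi;g=(p-h)@yi;im=c['color'].astype(int)
    m=(c['range_z']>0)&(p[...,2]>.1)&(p[...,2]<.14)&(np.abs(g)<.09)&(f>.01)&(f<.18)
    a=np.c_[f[m],g[m],np.ones(m.sum())];z=p[m][:,2];k=np.linalg.lstsq(a,z,rcond=None)[0]
    r=np.abs(z-a@k)<.004;k=np.linalg.lstsq(a[r],z[r],rcond=None)[0];print(n,k)
    m=(im[...,2]-im[...,0]>90)&(np.abs(p[...,1]+.39)<.06)&(np.abs(p[...,0]-.479)<.06);print('jar lid',np.round(p[m].mean(0),3))
    print('bottle cap',np.round(p[(p[...,2]>.112)&(np.abs(p[...,1]+.4)<.06)&(np.abs(p[...,0]-.64)<.06)].mean(0),3))
```

```text
t 37.2 pos [ 0.4916 -0.0962  0.2544] F [ 0.4 -0.5  0.6] op 35.9 g 0.0 q [-23.9  18.1  97.7   0.1  63.8 -29.5]
[[-0.096  0.995  0.008]
 [ 0.995  0.096 -0.002]
 [-0.002  0.008 -1.   ]]
top [-0.00866635 -0.0023692   0.12114101]
jar lid [ 0.481 -0.392  0.066]
bottle cap [ 0.645 -0.405  0.12 ]
scene [ 0.01233982 -0.00037667  0.11931929]
jar lid [ 0.478 -0.398  0.066]
bottle cap [ 0.644 -0.411  0.119]
```

```bash
python3 -c "
from rig import order
print(order.hand_in())"
```

```text
the job is handed in; nothing more can be done
None
```

I handed the job in at about 37 s of the 70 s, with no verdict returned: by my measurements the rack was on its feet in the well when I last saw it, before the lid closed, the stay was broken with the lid at about 1.2 rad, the lid was lowered while held and is shut, and the jar and bottle had not moved; I viewed 12 pictures, over the limit of 10.

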